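# Load and lock a leaf drill jig in a crib carver's workshop

## Task

Put the pale plinth blank into the nest of the drill jig. Then fit the aluminium jig plate over it: tilt the plate free end up, pass its oblong eye over the stud's wide head, draw the plate towards the landing post until the eye's lip is under the head and against the neck, lower it level onto its rests between the guide ears and let go. Last, take the red locating pin from its stand, slide its tip along the plate's centre line near the free end until it drops into the unmarked hole, and push it fully home with its knob flush on the plate; set the blank and the plate down without dropping them, and leave everything else on the bench where it is.

Things in the scene. Friction and masses are not known exactly. Their poses are not given: they have to be found in the camera images.
- jig: Leaf drill jig, screwed to the bench, never moves. Plywood board 236 x 120 mm, top 18 mm above the bench. Origin: on the bench under the board. x runs along the jig from stud to landing post (roughly away from the robot), z up. On its line y = 0, in mm: stud x -75, rail -41.5, nest +10, post +82. Plate home here: plate_lip (-88.5, 0, 62.5), plate_grip (9.5, 0, 91), axes along the jig's.
- stud_head (a point): Centre of the top of the steel stud's round head, 75 mm above the bench. Head 36 mm diameter, 5 mm thick (underside at 70 mm), neck 12 mm diameter. Below the head there is free space down to the board (18 mm), except the rail.
- rail_top (a point): Middle of the top of the wooden rest rail: 9 mm along x, 64 mm along y, top 60 mm above the bench, the plate's near rest.
- nest_floor (a point): Centre of the nest's floor, 18 mm above the bench, where the middle of the blank's underside goes, blank x along jig x. 93 mm free along x between rail and post, 63 mm along y between four corner fences 12 mm high and 12 mm long, 38 mm either way along x; the middle of the long sides is open for fingers.
- post_top (a point): Middle of the top of the wooden landing post, 60 mm above the bench, 50 mm along x, 64 mm along y: the plate's far rest. In its top is a blind hole, 14.5 mm diameter, 30 mm deep, under the plate's hole when the plate is home. Steel ears at both sides, 66 mm apart, flare to 72 mm apart at their top, 74 mm above the bench.
- plate_grip (a point): Middle of the black grip block on the plate, 31 mm above the plate's underside. Block: 14 mm thick along x (pinch it so), 52 mm along y, 5 to 45 mm above the underside. x runs along the plate from the eye end to the free end, z up. Free end 95 mm in +x from here, eye end 105 mm in -x. The two brass bushes stand 3 mm high, 31 mm and more from here.
- plate_lip (a point): Middle of the plate's lip, the 14 mm wide bar that closes the eye at its outer (-x) end, half-way through the 5 mm thickness; 98 mm in -x from plate_grip and 28.5 mm lower. Same axes. The eye is 30 mm along x (7 to 37 mm in +x from here) and 42 mm along y.
- plate: Loose aluminium jig plate, 200 x 62 x 5 mm, about 0.25 kg, flat on the bench; origin at the middle of its underside, axes as plate_grip. Level, its eye is too narrow for the head; tilted about 35 degrees, free end up, the lip dips past the head's -x side, then moves +x under the head. Unmarked pin hole, 14 mm diameter, on the centre line, 15 to 40 mm from the free end.
- blank_mid (a point): Centre, 20 mm above the underside, of the loose PALE wood plinth blank, right way up on the bench. 82 mm along x, 56 mm along y, 40 mm tall: the lower 30 mm is full size, the top 10 mm is a step of 68 x 42 mm. Same after half a turn. About 0.11 kg.
- blank: The blank itself; origin at the middle of its underside, 20 mm below blank_mid, same axes.
- pin_grip (a point): Point on the axis of the loose locating pin, 60 mm above its tip. Red round knob, 25 mm diameter, from 32 to 76 mm above the tip; below it a steel shank, 12 mm diameter, its last 8 mm tapering to a flat tip of 6 mm. z runs from tip to knob. Stands upright in its stand's hole (14 mm diameter), knob's shoulder on the stand's top, 45 mm above the bench.
- pin_tip (a point): The pin's tip, 60 mm below pin_grip. With the pin fully home in the jig, the knob's shoulder lies on the plate's top (65 mm above the bench) and the tip is 33 mm above the bench.
- pin: The pin itself, 0.09 kg; origin at its tip, same axes as pin_grip.
- stand: Fixed dark wooden stand, 130 x 60 x 45 mm, origin at the middle of its underside, x along its length. The pin stands at x = +35 mm, y = 0; six drill bits stand in it at x = -26 to -60 mm, up to 56 mm above its top.
- mallet: Bystander, leave alone: turned light-wood carver's mallet, 84 mm head, lying. Origin at its underside.
- gouge_a: Bystander, leave alone: carving gouge with mid-brown handle, 235 mm long, on the robot side of the bench. Origin at its underside.
- gouge_b: Bystander, leave alone: carving gouge with dark handle, lying beyond the jig. Origin at its underside.
- square: Bystander, leave alone: try square, dark stock and steel blade, 150 mm, lying beyond the jig. Origin at its underside.
- glue: Bystander, leave alone: white glue bottle with red cap, 165 mm tall. Origin at its underside.
- done: Bystander, leave alone: finished plinth, DARK stained, same shape as the blank, not to be used. Origin at its underside.
- offcut: Bystander, leave alone: light-wood offcut, 75 x 34 x 30 mm, no step on top; not the blank. Origin at its underside.

How it is judged:
By the outcome, as a careful person would: the job done as asked, in the order asked, and still so for the second after the job is handed in, with the robot touching nothing.
It also fails if it takes over 72 s, if anything falls off the work surface, if the arm or the gripper's body presses on something with over 40 N, if the wrist force passes 120 N, or if a joint passes its speed limit or range.

## Robot

A 6-joint arm with a two-finger parallel gripper is mounted at the origin on the work surface. World frame = base frame: x ahead of the robot, y to its left, z up, the work surface at z = 0. Lengths are in m, angles in degrees, forces in N, time in s.
With the tool pointing down it reaches from about 0.3 to 0.75 m from the base axis. Payload 8.5 kg.
Tool frame: the origin (TCP) lies on the centre line of the jaws, within the pads' length; the fingertips stand 19 mm ahead of it and the grasp point (between the pads) is the TCP (env.tcp_to_tips is the z of the fingertips in the tool frame, in m); z points along the fingers, y is the line along which they close (so a half turn about z gives the same grasp; the last joint's range is limited). The gripper opens to 85 mm and grips with 20 to 120 N. Pads are 22 mm wide; open, the fingers measure 114 mm over their backs; the gripper's body (76 mm by 85 mm) begins 54 mm behind the grasp point. The pads swing forward as they close: fully open they stand 13 mm farther back than shut.
Start: joints at [56.82, 21.807, 74.336, -0, 83.858, -12.336], TCP at [0.196, 0.514, 0.213] pointing down, gripper open.
Joint ranges: [-178.18, 178.18], [-50.72, 133.34], [12.68, 142.11], [-81.47, 261.47], [9.98, 163.14], [-165.26, 165.26]. Speed limits (degrees/s): [136.94, 136.94, 180, 180, 180, 180].

## Interface

Orientations are given as a 3x3 rotation matrix whose columns are the frame's x, y, z axes.
In Python, from rig import env gives the robot as it stands.
- The arm moves only by the tool servo_tool, never from a script. Its argument "steps" is a list of rows, each an object of numbers: "tx", "ty", "tz": the shift along the world's x, y, z in cm; "yaw": the turn about the world's z in degrees; "claw": the finger opening in cm, from 0 to 8.54. In form: [{"tx": .., "ty": .., "tz": .., "yaw": .., "claw": ..}, ...]. A call has 1 to 20 rows; each row shifts and turns the commanded pose from where the row before left it; what a row does not reach is not made up. A row lasts 1/10 s, in which the tool goes at most 50 mm and 8.59 degrees, less where a joint would pass 70% of its speed; a pose out of reach is approached as far as the arm can. A call with a gripper value outside its range is refused whole. The fingers move at their own pace and stop on an object; "newtons" is the grip in N (left out, the last holds). Time passes only in rows, so rows that do not move let the fingers close. It gives the time, the measured TCP pose, the force, the opening and the grip force at its end, in the units of the state.
- env.observe(): the state, without advancing time (a new reading comes with each control period).
- env.get_image(name): name is "side" or "top" or "wrist"; returns (picture, depth): 420x560x3 uint8, red, green, blue; 420x560 float32, m along the optical axis (not along the pixel's ray), 0 where there is no reading.
- env.camera_model(name): a dict with "fovy" (degrees; the focal length in pixels is half the picture's height over the tangent of half this angle, whatever the lens; pixels are square), "cx", "cy" (the principal point, pixels), "T" (4x4, takes a point from camera to world coordinates). Camera axes: x right, y down, z forward; pixel columns grow to the right and rows downward; lengths in m; the calibration is good to about 2 mm. A picture is of the moment at which its call begins: read the wrist's pose just before it. camera_model takes no time and is no camera call; for the wrist camera it gives the pose at the moment of the call.
- env.close_job(): hands the job in; it is judged then, once.
The state is a dict: "time_s": time; "q": joint angles; "qvel": joint speeds; "joint_efforts": joint torques, N m; "position": TCP position; "tool_rot": TCP orientation; "ft_force": force on the tool from outside, world axes, zero at the start; "wrist_torque": the same for the moment, N m; "grip_width": finger opening in m; "gripper_force": force on a finger pad.
Only numpy, scipy, OpenCV 4.12 (cv2) and the standard library are available. Lean on these libraries where they do the work, as an engineer would, in place of code of your own. Each camera call takes 0.05 s, during which the arm holds its last target. There are 200 camera calls.

## Working session

There is one attempt and no reset: what is moved stays moved. The work goes in short steps, Python scripts to look and compute and a tool call to move; the robot and the scene stay as the last step left them, time stands still between calls to the robot, and variables do not carry over. Pictures are saved under pics/ and viewed, at most 10 in all, crops included, and the job is handed in when it is done.

Besides the shell and the picture viewer there is one more tool, called after ">>>" by a JSON object that holds its "op" and its "data", one argument or row to a line. servo_tool: Moves the arm, as the interface text tells. Its arguments: {"type":"object","properties":{"steps":{"type":"array"},"newtons":{"type":"number"}},"required":["steps"]}

```bash
ls; mkdir -p pics
cat > h.py <<'E'
import numpy as np, cv2
from rig import env
def grab(n):
    m=env.camera_model(n); im,d=env.get_image(n); return im,d,m
def cloud(d,m):
    h,w=d.shape; f=h/2/np.tan(np.radians(m['fovy'])/2)
    v,u=np.mgrid[:h,:w]
    P=np.stack([(u-m['cx'])/f*d,(v-m['cy'])/f*d,d],-1)
    T=np.array(m['T']); W=P@T[:3,:3].T+T[:3,3]; W[d==0]=np.nan; return W
def proj(p,m,h=420):
    f=h/2/np.tan(np.radians(m['fovy'])/2); T=np.array(m['T']); c=T[:3,:3].T@(np.asarray(p)-T[:3,3])
    return c[0]/c[2]*f+m['cx'],c[1]/c[2]*f+m['cy']
E
python3 - <<'E'
from h import *
for n in ['top','side']:
    im,d,m=grab(n); cv2.imwrite(f'pics/{n}0.png',cv2.resize(im[...,::-1],(800,600)))
    np.savez(f'/tmp/{n}0.npz',im=im,d=d,W=cloud(d,m))
    print(n,m,(d==0).mean())
print(env.observe())
E
```

```text
pics
top {'fovy': 54.82071789417113, 'cx': 274.406551080599, 'cy': 207.1646319541695, 'T': array([[ 0.01831044, -0.99894971,  0.04200232,  0.49642722],
       [-0.99979457, -0.01792839,  0.00945485, -0.03301762],
       [-0.00869189, -0.04216681, -0.99907278,  1.13966968],
       [ 0.        ,  0.        ,  0.        ,  1.        ]])} 0.003635204081632653
side {'fovy': 45.871054337588134, 'cx': 272.0699854285743, 'cy': 213.303883707019, 'T': array([[ 0.7458886 , -0.41223669,  0.52317407, -0.18878998],
       [-0.66600355, -0.47274395,  0.57702029, -0.80703538],
       [ 0.00945844, -0.77882865, -0.62716543,  0.9400702 ],
       [ 0.        ,  0.        ,  0.        ,  1.        ]])} 0.003928571428571429
{'time_s': 0.1, 'q': array([ 5.68189090e+01,  2.18373466e+01,  7.43783135e+01, -9.86938346e-04,
        8.38587194e+01, -1.23344446e+01]), 'qvel': array([-0.07879484, -0.00814301, -0.16320893,  0.03051484, -0.16967153,
       -0.00072253]), 'joint_efforts': array([ 3.35469609e-03, -4.49220443e+01, -2.31656671e+01, -1.85889289e-04,
        3.67905785e-03, -1.58436507e-05]), 'position': array([0.19556421, 0.51375557, 0.21278385]), 'tool_rot': array([[-9.34536831e-01,  3.55865742e-01, -6.96135780e-04],
       [ 3.55866328e-01,  9.34536225e-01, -1.09586701e-03],
       [ 2.60582576e-04, -1.27185937e-03, -9.99999157e-01]]), 'ft_force': array([-0.05462419, -0.42098312, -0.04492185]), 'wrist_torque': array([0.03122536, 0.01354255, 0.01015194]), 'gripper_force': 0.0, 'grip_width': 0.0855008519973664}
```

View pics/top0.png

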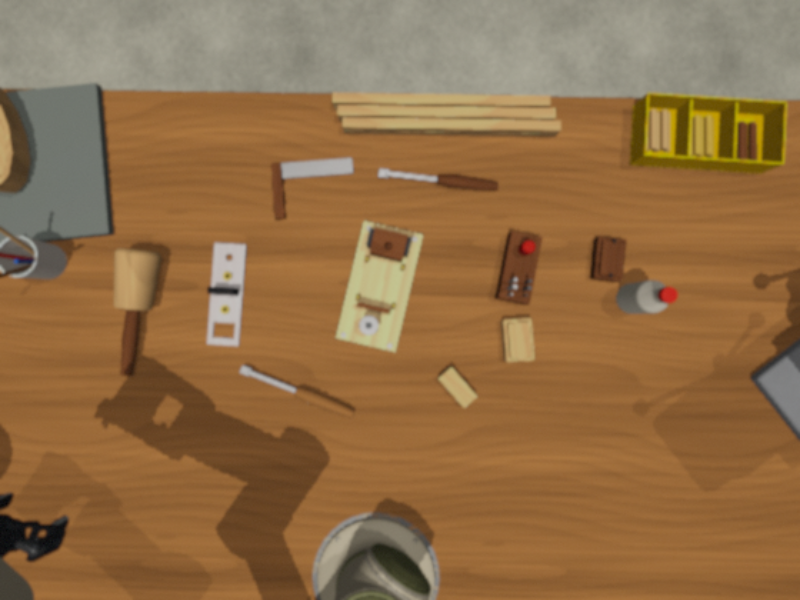

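View pics/side0.png

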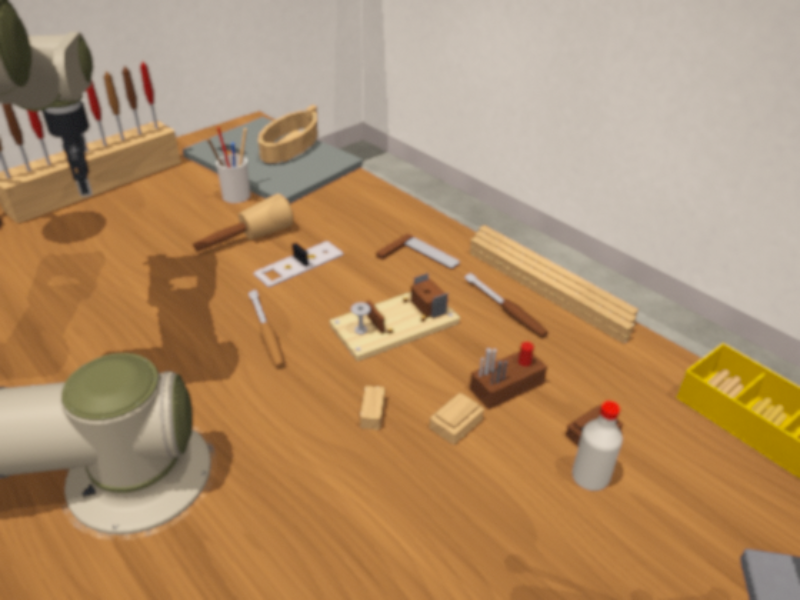

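```bash
cat > m1.py <<'E'
from h import *
z=np.load('/tmp/top0.npz'); im,W=z['im'],z['W']; m=env.camera_model('top')
s=560/800
hsv=cv2.cvtColor(im,cv2.COLOR_RGB2HSV)
def box(u0,v0,u1,v1):
    b=np.zeros(im.shape[:2],bool); b[int(v0*s):int(v1*s),int(u0*s):int(u1*s)]=1; return b
def rect(mask,name,zp=None):
    n,l,st,_=cv2.connectedComponentsWithStats(mask.astype(np.uint8)); k=1+np.argmax(st[1:,4]); mm=l==k
    f=210/np.tan(np.radians(m['fovy'])/2); T=np.array(m['T'])
    c=max(cv2.findContours(mm.astype(np.uint8),0,1)[0],key=cv2.contourArea)[:,0]
    med=np.nanmedian(W[mm][:,2]) if zp is None else zp
    r=np.stack([(c[:,0]-m['cx'])/f,(c[:,1]-m['cy'])/f,np.ones(len(c))],-1)@T[:3,:3].T
    p=T[:3,3]+r*((med-T[2,3])/r[:,2])[:,None]
    (cx,cy),(a,b),ang=cv2.minAreaRect((p[:,:2]*1000).astype(np.float32))
    print(name,'c',round(cx,1),round(cy,1),'size',round(a,1),round(b,1),'ang',round(ang,1),'z',round(med*1000,1),'n',mm.sum())
Z=W[...,2]*1000
rect(box(490,310,545,370)&(Z>20),'blank',.030)
rect(box(490,310,545,370)&(Z>34.5),'blank top',.040)
rect(box(200,230,255,355)&(hsv[...,1]<60)&(hsv[...,2]>120),'plate',.005)
rect(box(200,230,255,355)&(Z>25),'block',.045)
rect(box(330,215,430,360)&(Z>10)&(Z<30),'board',.018)
rect(box(345,300,400,345)&(Z>66),'head',.075)
rect(box(350,290,405,318)&(Z>45)&(Z<66),'rail',.060)
rect(box(360,220,420,270)&(Z>50)&(Z<66),'post',.060)
rect(box(490,220,550,310)&(Z>30)&(Z<50),'stand',.045)
rect(box(490,220,550,310)&((hsv[...,0]<6)|(hsv[...,0]>174))&(hsv[...,1]>200)&(hsv[...,2]>120),'pin',.089)
for n,b,lo,hi in [('post',box(370,230,405,255),52,66),('head',box(358,315,380,335),68,80),('stand',box(490,220,550,310),38,50)]:
    q=W[b&(Z>lo)&(Z<hi)]; print(n,np.round(np.nanmedian(q,0)*1000,1),len(q))
E
python3 m1.py
python3 - <<'E'
import numpy as np,cv2
im=np.load('../tmp/top0.npz')['im']
c=im[140:270,130:310][...,::-1]; cv2.imwrite('pics/crop1.png',cv2.resize(c,None,fx=4.4,fy=4.4,interpolation=cv2.INTER_CUBIC))
E
```

```text
blank c 463.8 -264.5 size 81.8 57.3 ang 5.2 z 30.0 n 628
blank top c 464.4 -265.0 size 69.1 42.5 ang 4.7 z 40.0 n 392
plate c 543.1 304.5 size 65.3 201.7 ang 87.6 z 5.0 n 1323
block c 546.6 301.5 size 13.6 54.6 ang 1.0 z 45.0 n 110
board c 562.6 3.1 size 119.8 235.5 ang 77.7 z 18.0 n 2838
head c 486.9 20.5 size 33.5 33.4 ang 46.1 z 75.0 n 144
rail c 519.1 12.5 size 61.4 9.0 ang 78.1 z 60.0 n 80
post c 639.8 -12.5 size 72.1 50.9 ang 76.9 z 60.0 n 458
stand c 600.7 -262.9 size 62.5 131.2 ang 79.3 z 45.0 n 939
pin c 635.3 -270.0 size 23.6 20.8 ang 0.5 z 89.0 n 69
post [643.7  -9.   60.6] 353
head [486.9  19.5  75.4] 138
stand [ 598.6 -261.2   45.4] 912
```

View pics/crop1.png

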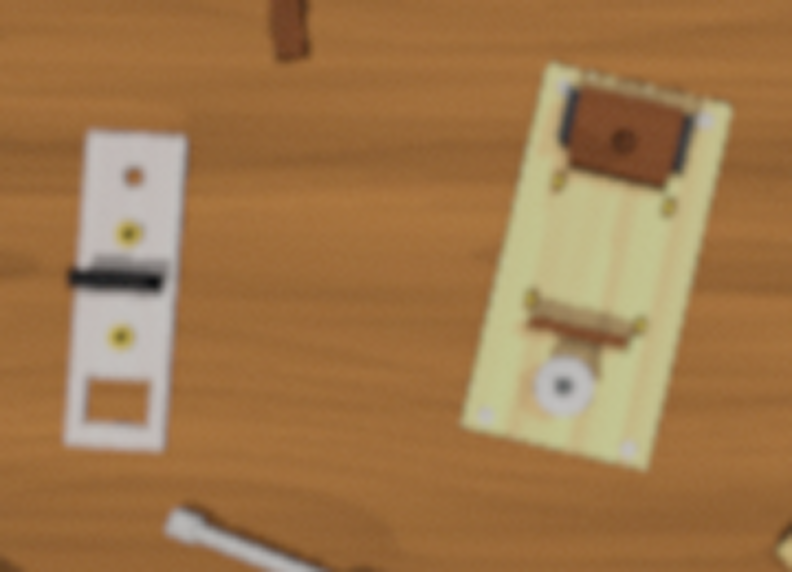

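>>> {"op": "servo_tool", "data": {
  "steps": [
    {"tx": 1.34, "ty": -3.9, "tz": -0.35, "yaw": 1.3},
    {"tx": 1.34, "ty": -3.9, "tz": -0.35, "yaw": 1.3},
    {"tx": 1.34, "ty": -3.9, "tz": -0.35, "yaw": 1.3},
    {"tx": 1.34, "ty": -3.9, "tz": -0.35, "yaw": 1.3},
    {"tx": 1.34, "ty": -3.9, "tz": -0.35, "yaw": 1.3},
    {"tx": 1.34, "ty": -3.9, "tz": -0.35, "yaw": 1.3},
    {"tx": 1.34, "ty": -3.9, "tz": -0.35, "yaw": 1.3},
    {"tx": 1.34, "ty": -3.9, "tz": -0.35, "yaw": 1.3},
    {"tx": 1.34, "ty": -3.9, "tz": -0.35, "yaw": 1.3},
    {"tx": 1.34, "ty": -3.9, "tz": -0.35, "yaw": 1.3},
    {"tx": 1.34, "ty": -3.9, "tz": -0.35, "yaw": 1.3},
    {"tx": 1.34, "ty": -3.9, "tz": -0.35, "yaw": 1.3},
    {"tx": 1.34, "ty": -3.9, "tz": -0.35, "yaw": 1.3},
    {"tx": 1.34, "ty": -3.9, "tz": -0.35, "yaw": 1.3},
    {"tx": 1.34, "ty": -3.9, "tz": -0.35, "yaw": 1.3},
    {"tx": 1.34, "ty": -3.9, "tz": -0.35, "yaw": 1.3},
    {"tx": 1.34, "ty": -3.9, "tz": -0.35, "yaw": 1.3},
    {"tx": 1.34, "ty": -3.9, "tz": -0.35, "yaw": 1.3},
    {"tx": 1.34, "ty": -3.9, "tz": -0.35, "yaw": 1.3},
    {"tx": 1.34, "ty": -3.9, "tz": -0.35, "yaw": 1.3}
  ]
}}

```text
invalid input at $.steps[0]: expected keys tx, ty, tz, yaw, claw
```

>>> {"op": "servo_tool", "data": {
  "steps": [
    {"tx": 1.34, "ty": -3.9, "tz": -0.35, "yaw": 1.3, "claw": 8.5},
    {"tx": 1.34, "ty": -3.9, "tz": -0.35, "yaw": 1.3, "claw": 8.5},
    {"tx": 1.34, "ty": -3.9, "tz": -0.35, "yaw": 1.3, "claw": 8.5},
    {"tx": 1.34, "ty": -3.9, "tz": -0.35, "yaw": 1.3, "claw": 8.5},
    {"tx": 1.34, "ty": -3.9, "tz": -0.35, "yaw": 1.3, "claw": 8.5},
    {"tx": 1.34, "ty": -3.9, "tz": -0.35, "yaw": 1.3, "claw": 8.5},
    {"tx": 1.34, "ty": -3.9, "tz": -0.35, "yaw": 1.3, "claw": 8.5},
    {"tx": 1.34, "ty": -3.9, "tz": -0.35, "yaw": 1.3, "claw": 8.5},
    {"tx": 1.34, "ty": -3.9, "tz": -0.35, "yaw": 1.3, "claw": 8.5},
    {"tx": 1.34, "ty": -3.9, "tz": -0.35, "yaw": 1.3, "claw": 8.5},
    {"tx": 1.34, "ty": -3.9, "tz": -0.35, "yaw": 1.3, "claw": 8.5},
    {"tx": 1.34, "ty": -3.9, "tz": -0.35, "yaw": 1.3, "claw": 8.5},
    {"tx": 1.34, "ty": -3.9, "tz": -0.35, "yaw": 1.3, "claw": 8.5},
    {"tx": 1.34, "ty": -3.9, "tz": -0.35, "yaw": 1.3, "claw": 8.5},
    {"tx": 1.34, "ty": -3.9, "tz": -0.35, "yaw": 1.3, "claw": 8.5},
    {"tx": 1.34, "ty": -3.9, "tz": -0.35, "yaw": 1.3, "claw": 8.5},
    {"tx": 1.34, "ty": -3.9, "tz": -0.35, "yaw": 1.3, "claw": 8.5},
    {"tx": 1.34, "ty": -3.9, "tz": -0.35, "yaw": 1.3, "claw": 8.5},
    {"tx": 1.34, "ty": -3.9, "tz": -0.35, "yaw": 1.3, "claw": 8.5},
    {"tx": 1.34, "ty": -3.9, "tz": -0.35, "yaw": 1.3, "claw": 8.5}
  ]
}}

```text
time_s: 2.1
position: [0.4638, -0.2676, 0.1428]
tool_rot: [[-0.996, -0.09, -0.0], [-0.09, 0.996, 0.001], [0.0, 0.001, -1.0]]
ft_force: [0.9, 0.6, 0.7]
grip_width: 0.0851
gripper_force: 0.0
```

```bash
cat >> h.py <<'E'
def blob(mask,m,zp,name=''):
    "largest blob -> minAreaRect in mm on the plane z=zp (m)"
    n,l,st,_=cv2.connectedComponentsWithStats(mask.astype(np.uint8))
    mm=(l==1+np.argmax(st[1:,4])).astype(np.uint8)
    c=max(cv2.findContours(mm,0,1)[0],key=cv2.contourArea)[:,0]
    f=210/np.tan(np.radians(m['fovy'])/2); T=np.array(m['T'])
    r=np.stack([(c[:,0]-m['cx'])/f,(c[:,1]-m['cy'])/f,np.ones(len(c))],-1)@T[:3,:3].T
    p=T[:3,3]+r*((zp-T[2,3])/r[:,2])[:,None]
    (x,y),(a,b),g=cv2.minAreaRect((p[:,:2]*1000).astype(np.float32))
    print(name,np.round([x,y,a,b,g],1),'n',mm.sum(),'edge',c.min(0),c.max(0))
def look(tag):
    im,d,m=grab('wrist'); W=cloud(d,m); cv2.imwrite(f'pics/{tag}.png',im[...,::-1]); np.savez(f'/tmp/{tag}.npz',im=im,d=d,W=W,m=m)
    return im,W,m
E
python3 - <<'E'
from h import *
im,W,m=look('w1'); Z=W[...,2]*1000
near=(abs(W[...,0]-.464)<.07)&(abs(W[...,1]+.265)<.06)
blob(near&(Z>20)&(Z<50),m,.030,'blank'); blob(near&(Z>35)&(Z<50),m,.040,'top')
print(np.round(np.array(m['T']),3), m['fovy'])
E
```

```text
blank [ 461.1 -265.7   80.3   55.2    5.1] n 6395 edge [247 151] [315 246]
top [ 461.3 -265.7   67.1   41.5    5.1] n 4260 edge [254 161] [307 243]
[[-0.091  0.961  0.261  0.397]
 [ 0.996  0.087  0.024 -0.274]
 [ 0.     0.262 -0.965  0.303]
 [ 0.     0.     0.     1.   ]] 63.43336025149426
```

View pics/w1.png

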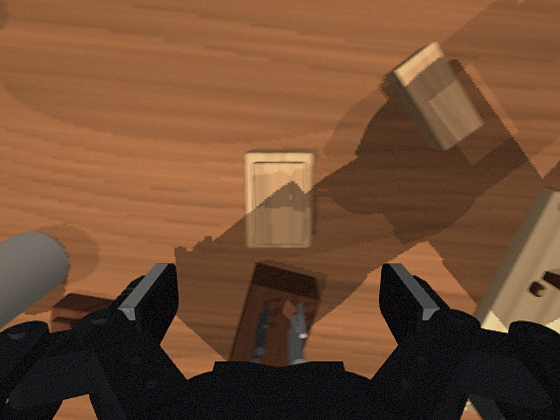

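>>> {"op": "servo_tool", "data": {
  "steps": [
    {"tx": -0.1, "ty": 0.24, "tz": -1.5, "yaw": 0, "claw": 8.5},
    {"tx": 0, "ty": 0, "tz": -2, "yaw": 0, "claw": 8.5},
    {"tx": 0, "ty": 0, "tz": -2, "yaw": 0, "claw": 8.5},
    {"tx": 0, "ty": 0, "tz": -2, "yaw": 0, "claw": 8.5},
    {"tx": 0, "ty": 0, "tz": -2, "yaw": 0, "claw": 8.5},
    {"tx": 0, "ty": 0, "tz": -1.5, "yaw": 0, "claw": 8.5},
    {"tx": 0, "ty": 0, "tz": -0.9, "yaw": 0, "claw": 8.5},
    {"tx": 0, "ty": 0, "tz": 0, "yaw": 0, "claw": 4.5},
    {"tx": 0, "ty": 0, "tz": 0, "yaw": 0, "claw": 4.5},
    {"tx": 0, "ty": 0, "tz": 0, "yaw": 0, "claw": 4.5},
    {"tx": 0, "ty": 0, "tz": 0, "yaw": 0, "claw": 4.5},
    {"tx": 0, "ty": 0, "tz": 0, "yaw": 0, "claw": 4.5},
    {"tx": 0, "ty": 0, "tz": 0, "yaw": 0, "claw": 4.5}
  ],
  "newtons": 40
}}

```text
time_s: 3.45
position: [0.4628, -0.2637, 0.0246]
tool_rot: [[-0.996, -0.09, 0.0], [-0.09, 0.996, -0.0], [-0.0, -0.0, -1.0]]
ft_force: [-0.2, 0.6, 0.0]
grip_width: 0.0447
gripper_force: 0.0
```

Run:
```python
from h import *
im,W,m=look('w2'); Z=W[...,2]*1000
i2,d,_=grab('side'); cv2.imwrite('pics/s2.png',np.hstack([im[...,::-1][100:,150:450],cv2.resize(i2[230:320,260:380][...,::-1],None,fx=3.5,fy=3.555)[:320]]))
print(env.observe()['position'])
```

```text
[ 0.46271375 -0.26364012  0.02441999]
```

View pics/s2.png

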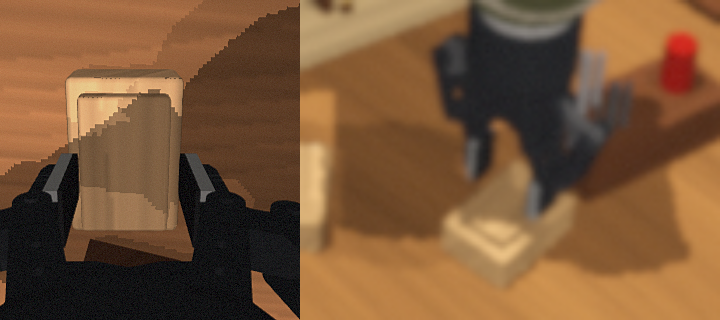

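Run:
```python
from h import *
o=env.observe(); print({k:o[k] for k in('time_s','grip_width','gripper_force','ft_force')}, env.tcp_to_tips)
z=np.load('/tmp/w2.npz',allow_pickle=True); W=z['W']; 
for r in (250,290,320):
    print(r,[tuple(np.round(W[r,c]*1000).tolist()) for c in range(190,370,10)])
```

```text
{'time_s': 3.55, 'grip_width': 0.04496938625276418, 'gripper_force': 0.0, 'ft_force': array([-0.22609882,  0.57811656, -0.23775756])} 0.019
250 [(474.0, -314.0, -1.0), (474.0, -309.0, -2.0), (473.0, -302.0, -1.0), (460.0, -292.0, 29.0), (456.0, -286.0, 39.0), (455.0, -282.0, 39.0), (455.0, -277.0, 39.0), (454.0, -273.0, 39.0), (454.0, -268.0, 39.0), (454.0, -263.0, 39.0), (453.0, -259.0, 39.0), (452.0, -254.0, 40.0), (452.0, -250.0, 39.0), (456.0, -243.0, 28.0), (456.0, -238.0, 26.0), (466.0, -227.0, 0.0), (466.0, -221.0, -1.0), (465.0, -216.0, -0.0)]
290 [(458.0, -296.0, 73.0), (454.0, -291.0, 81.0), (453.0, -287.0, 81.0), (461.0, -286.0, 66.0), (481.0, -286.0, 29.0), (475.0, -281.0, 39.0), (475.0, -276.0, 39.0), (474.0, -271.0, 40.0), (474.0, -266.0, 40.0), (474.0, -262.0, 39.0), (473.0, -257.0, 39.0), (473.0, -252.0, 39.0), (472.0, -248.0, 39.0), (477.0, -241.0, 29.0), (466.0, -240.0, 50.0), (454.0, -242.0, 73.0), (450.0, -240.0, 79.0), (449.0, -237.0, 80.0)]
320 [(452.0, -289.0, 101.0), (447.0, -285.0, 108.0), (464.0, -287.0, 82.0), (472.0, -285.0, 70.0), (499.0, -285.0, 29.0), (492.0, -280.0, 39.0), (491.0, -275.0, 40.0), (490.0, -270.0, 40.0), (490.0, -265.0, 40.0), (490.0, -260.0, 39.0), (490.0, -255.0, 38.0), (489.0, -251.0, 39.0), (488.0, -246.0, 40.0), (494.0, -239.0, 30.0), (513.0, -227.0, -1.0), (464.0, -241.0, 75.0), (444.0, -247.0, 108.0), (443.0, -244.0, 108.0)]
```

Run:
```python
from h import *
for t,tcp in (('w1',[.4638,-.2676,.1428]),('w2',[.4627,-.2636,.0244])):
    z=np.load(f'/tmp/{t}.npz',allow_pickle=True); W=z['W']-np.array(tcp); im=z['im']
    dark=(im.max(-1)<175)&(W[...,2]>-.03)&(abs(W[...,0])<.04)
    if t=='w1': dark&=(W[...,2]>-.06)
    q=W[dark]*1000
    for lo in range(-30,60,6):
        s=q[(q[:,2]>=lo)&(q[:,2]<lo+6)]
        a=s[s[:,1]<0];b=s[s[:,1]>0]
        print(t,lo,len(s), a.size and np.round([a[:,1].max(),a[:,0].min(),a[:,0].max()],0), b.size and np.round([b[:,1].min(),b[:,0].min(),b[:,0].max()],0))
m=env.camera_model('wrist'); o=env.observe(); print(np.round(np.array(m['T'])[:3,3]-o['position'],4)); print(o['q'])
```

```text
w1 -30 0 0 0
w1 -24 0 0 0
w1 -18 0 0 0
w1 -12 0 0 0
w1 -6 0 0 0
w1 0 0 0 0
w1 6 0 0 0
w1 12 0 0 0
w1 18 0 0 0
w1 24 11 [-42.  -2.  11.] [42. -8.  1.]
w1 30 507 [-41.  -8.  15.] [ 41. -16.   7.]
w1 36 834 [-41.  -8.  14.] [ 41. -16.   7.]
w1 42 1019 [-41.  -8.  15.] [ 41. -16.   7.]
w1 48 1157 [-41.  -8.  14.] [ 41. -16.   7.]
w1 54 1235 [-41.  -8.  14.] [ 41. -16.   7.]
w2 -30 36153 [-15. -40.  40.] [ 25. -40.  40.]
w2 -24 580 [-16. -40.  40.] [ 28. -40.  40.]
w2 -18 59 [-16. -40. -38.] 0
w2 -12 55 [-15. -40. -38.] 0
w2 -6 65 [-16. -40. -38.] 0
w2 0 1873 [ -8. -40.  40.] [  2. -40.  38.]
w2 6 262 [ -0. -34.   1.] [  0. -37.  25.]
w2 12 10810 [ -0. -34.  35.] [  0. -36.  34.]
w2 18 166 [-21.  -9.  12.] [ 22. -14.   8.]
w2 24 463 [-21. -10.  12.] [ 22. -14.   9.]
w2 30 610 [-21. -10.  12.] [ 21. -14.   9.]
w2 36 674 [-21. -10.  13.] [ 21. -15.   8.]
w2 42 772 [-21. -10.  13.] [ 21. -15.   9.]
w2 48 703 [-21. -10.  13.] [ 22. -15.   9.]
w2 54 1145 [-21. -10.  13.] [ 21. -15.   9.]
[-0.0666 -0.0057  0.1598]
[-4.24194335e+01  3.24662571e+01  9.19729846e+01 -3.23648274e-04
  5.55512387e+01 -1.37573687e+02]
```

Run:
```python
from h import *
W=np.load('/tmp/side0.npz')['W']; im=np.load('/tmp/side0.npz')['im']; tcp=np.array([.1956,.5138,.2128])
q=W[(np.hypot(W[...,0]-tcp[0],W[...,1]-tcp[1])<.075)&(W[...,2]>.1)]-tcp
h,e=np.histogram(q[:,2]*1000,bins=np.arange(-60,120,6)); print(list(zip(e.astype(int).tolist(),h.tolist())))
W=np.load('/tmp/w1.npz',allow_pickle=True)['W']; print('floor med',np.nanmedian(W[20:120,50:200,2]))
i,d,m=grab('side'); W=cloud(d,m); tcp=np.array(env.observe()['position'])
q=W[(np.hypot(W[...,0]-tcp[0],W[...,1]-tcp[1])<.03)&(i.max(-1)<90)]-tcp
h,e=np.histogram(q[:,2]*1000,bins=np.arange(-30,120,6)); print(list(zip(e.astype(int).tolist(),h.tolist())))
```

```text
[(-60, 0), (-54, 0), (-48, 0), (-42, 0), (-36, 0), (-30, 0), (-24, 0), (-18, 0), (-12, 0), (-6, 0), (0, 0), (6, 0), (12, 0), (18, 0), (24, 2), (30, 19), (36, 25), (42, 22), (48, 16), (54, 22), (60, 13), (66, 4), (72, 5), (78, 14), (84, 26), (90, 13), (96, 20), (102, 35), (108, 35)]
floor med -0.0008023160247686012
[(-30, 0), (-24, 0), (-18, 0), (-12, 0), (-6, 0), (0, 0), (6, 0), (12, 0), (18, 3), (24, 7), (30, 7), (36, 10), (42, 10), (48, 11), (54, 14), (60, 9), (66, 8), (72, 13), (78, 3), (84, 33), (90, 26), (96, 27), (102, 28), (108, 36)]
```

>>> {"op": "servo_tool", "data": {
  "steps": [
    {"tx": 0, "ty": -0.1, "tz": 0, "yaw": 0, "claw": 8.5},
    {"tx": 0, "ty": 0, "tz": 0, "yaw": 0, "claw": 8.5},
    {"tx": 0, "ty": 0, "tz": 0, "yaw": 0, "claw": 8.5},
    {"tx": 0, "ty": 0, "tz": 0, "yaw": 0, "claw": 8.5},
    {"tx": 0, "ty": 0, "tz": 0, "yaw": 0, "claw": 8.5},
    {"tx": 0, "ty": 0, "tz": -1, "yaw": 0, "claw": 8.5},
    {"tx": 0, "ty": 0, "tz": -1, "yaw": 0, "claw": 8.5},
    {"tx": 0, "ty": 0, "tz": -1, "yaw": 0, "claw": 8.5},
    {"tx": 0, "ty": 0, "tz": -0.7, "yaw": 0, "claw": 8.5},
    {"tx": 0, "ty": 0, "tz": 0, "yaw": 0, "claw": 4.5},
    {"tx": 0, "ty": 0, "tz": 0, "yaw": 0, "claw": 4.5},
    {"tx": 0, "ty": 0, "tz": 0, "yaw": 0, "claw": 4.5},
    {"tx": 0, "ty": 0, "tz": 0, "yaw": 0, "claw": 4.5},
    {"tx": 0, "ty": 0, "tz": 0, "yaw": 0, "claw": 4.5}
  ],
  "newtons": 40
}}

```text
time_s: 5.0
position: [0.4628, -0.2647, -0.0124]
tool_rot: [[-0.996, -0.09, 0.0], [-0.09, 0.996, -0.0], [-0.0, -0.0, -1.0]]
ft_force: [-0.8, 1.1, 1.2]
grip_width: 0.0553
gripper_force: 43.6
```

>>> {"op": "servo_tool", "data": {
  "steps": [
    {"tx": 0, "ty": 0, "tz": 1, "yaw": 0, "claw": 4.5},
    {"tx": 0, "ty": 0, "tz": 2.5, "yaw": 0, "claw": 4.5},
    {"tx": 0, "ty": 0, "tz": 2.5, "yaw": 0, "claw": 4.5},
    {"tx": 0, "ty": 0, "tz": 2.5, "yaw": 0, "claw": 4.5},
    {"tx": 0.4, "ty": 1, "tz": 1.5, "yaw": -0.6, "claw": 4.5},
    {"tx": 0.8, "ty": 2, "tz": 1, "yaw": -1.2, "claw": 4.5},
    {"tx": 1, "ty": 2.5, "tz": 0, "yaw": -1.6, "claw": 4.5},
    {"tx": 1, "ty": 2.5, "tz": 0, "yaw": -1.6, "claw": 4.5},
    {"tx": 1, "ty": 2.5, "tz": 0, "yaw": -1.6, "claw": 4.5},
    {"tx": 1, "ty": 2.5, "tz": 0, "yaw": -1.6, "claw": 4.5},
    {"tx": 1, "ty": 2.5, "tz": 0, "yaw": -1.6, "claw": 4.5},
    {"tx": 1, "ty": 2.5, "tz": 0, "yaw": -1.6, "claw": 4.5},
    {"tx": 1, "ty": 2.5, "tz": 0, "yaw": -1.6, "claw": 4.5},
    {"tx": 1, "ty": 2.5, "tz": 0, "yaw": -1.6, "claw": 4.5},
    {"tx": 1, "ty": 2.5, "tz": 0, "yaw": -1.6, "claw": 4.5},
    {"tx": 0.4, "ty": 1.2, "tz": 0, "yaw": -1.1, "claw": 4.5},
    {"tx": 0, "ty": 0, "tz": 0, "yaw": 0, "claw": 4.5}
  ]
}}

```text
time_s: 6.7
position: [0.5688, 0.0039, 0.0979]
tool_rot: [[-0.978, 0.208, 0.0], [0.208, 0.978, 0.0], [-0.0, 0.0, -1.0]]
ft_force: [-0.2, 0.3, -0.4]
grip_width: 0.0549
gripper_force: 43.3
```

Run:
```python
from h import *
o=env.observe(); print(o['position'],np.degrees(np.arctan2(o['tool_rot'][1,1],o['tool_rot'][0,1])),o['grip_width'])
im,W,m=look('w3'); Z=W[...,2]*1000
near=lambda x,y,r: np.hypot(W[...,0]-x,W[...,1]-y)<r
blob(near(.487,.020,.03)&(Z>68)&(Z<80),m,.075,'head')
blob(near(.519,.0125,.04)&(Z>54)&(Z<66)&~near(.487,.020,.022),m,.060,'rail')
blob(near(.640,-.0125,.06)&(Z>54)&(Z<66),m,.060,'post')
blob(near(.56,.004,.2)&(Z>12)&(Z<24),m,.018,'board')
q=W[near(.57,.003,.06)&(Z>100)&(Z<145)]; print(np.nanmedian(q,0),np.nanpercentile(q[:,2],[5,50,95]))
for lo,hi in((120,130),(130,138)): 
    try: blob(near(.57,.003,.06)&(Z>lo)&(Z<hi+4),m,(lo+hi)/2000,'blank%d'%lo)
    except Exception as e: print(e)
```

```text
[0.56883131 0.00385345 0.0978509 ] 77.97912023268545 0.054912806452272735
head [486.   20.1  34.9  34.6  78. ] n 4024 edge [241  46] [310 119]
rail [518.   12.9  63.2   9.   78. ] n 1796 edge [220 139] [330 155]Traceback (most recent call last):
  File "<stdin>", line 7, in <module>
  File "h.py", line 16, in blob
    mm=(l==1+np.argmax(st[1:,4])).astype(np.uint8)
             ~~~~~~~~~^^^^^^^^^^
    return _wrapfunc(a, 'argmax', axis=axis, out=out, **kwds)
    return bound(*args, **kwds)
ValueError: attempt to get argmax of an empty sequence
```

View pics/w3.png

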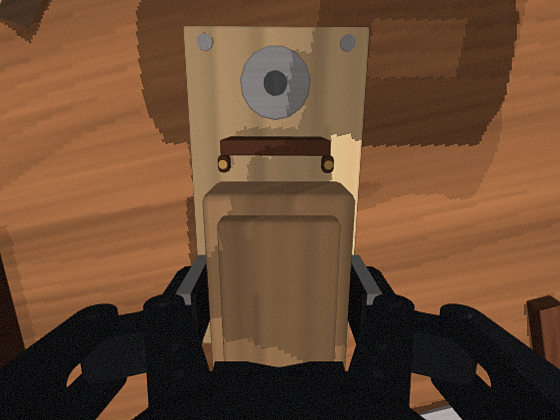

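Run:
```python
from h import *
z=np.load('/tmp/w3.npz',allow_pickle=True); W=z['W']; 
R=np.array([[.978,.208],[-.208,.978]]) # rows: jig x, jig y axes
R=np.array([[.978,-.208],[.208,.978]])
O=np.array([.5596,.0044])
J=(W[...,:2]-O)@R.T*1000; Z=W[...,2]*1000
for c in (230,280,325):
    print([ (r,round(J[r,c,0],1),round(Z[r,c])) for r in range(172,232,5)])
print([ (c,round(J[250,c,1],1),round(Z[250,c])) for c in list(range(196,226,3))+list(range(330,362,3))])
print('tcp',R@(np.array([.5688,.0039])-O)*1000)
```

```text
[(172, np.float64(-21.7), 18), (177, np.float64(-18.0), 17), (182, np.float64(-31.9), 114), (187, np.float64(-32.0), 126), (192, np.float64(-31.9), 135), (197, np.float64(-30.9), 139), (202, np.float64(-29.4), 140), (207, np.float64(-27.3), 139), (212, np.float64(-25.6), 140), (217, np.float64(-25.1), 144), (222, np.float64(-24.5), 148), (227, np.float64(-23.0), 149)]
[(172, np.float64(-21.7), 18), (177, np.float64(-18.0), 17), (182, np.float64(-32.0), 114), (187, np.float64(-32.4), 128), (192, np.float64(-32.1), 136), (197, np.float64(-31.1), 140), (202, np.float64(-29.6), 141), (207, np.float64(-27.6), 140), (212, np.float64(-25.3), 139), (217, np.float64(-25.0), 144), (222, np.float64(-24.8), 149), (227, np.float64(-22.9), 149)]
[(172, np.float64(-22.9), 26), (177, np.float64(-18.0), 17), (182, np.float64(-32.2), 116), (187, np.float64(-32.0), 126), (192, np.float64(-31.8), 134), (197, np.float64(-30.9), 139), (202, np.float64(-29.1), 139), (207, np.float64(-27.3), 139), (212, np.float64(-25.4), 139), (217, np.float64(-25.3), 145), (222, np.float64(-24.7), 149), (227, np.float64(-23.2), 150)]
[(196, np.float64(-65.6), -1), (199, np.float64(-58.7), 17), (202, np.float64(-56.4), 17), (205, np.float64(-53.9), 18), (208, np.float64(-24.7), 139), (211, np.float64(-23.6), 139), (214, np.float64(-22.5), 139), (217, np.float64(-21.2), 140), (220, np.float64(-18.4), 149), (223, np.float64(-17.2), 150), (330, np.float64(19.2), 149), (333, np.float64(20.1), 150), (336, np.float64(21.2), 149), (339, np.float64(23.9), 140), (342, np.float64(25.1), 140), (345, np.float64(26.4), 139), (348, np.float64(27.3), 140), (351, np.float64(28.7), 139), (354, np.float64(59.2), 15), (357, np.float64(65.4), -1), (360, np.float64(68.2), -2)]
tcp [9.1016 1.4246]
```

>>> {"op": "servo_tool", "data": {
  "steps": [
    {"tx": 0.06, "ty": -0.19, "tz": 0, "yaw": 0, "claw": 4.5},
    {"tx": 0, "ty": 0, "tz": -1, "yaw": 0, "claw": 4.5},
    {"tx": 0, "ty": 0, "tz": -2, "yaw": 0, "claw": 4.5},
    {"tx": 0, "ty": 0, "tz": -2, "yaw": 0, "claw": 4.5},
    {"tx": 0, "ty": 0, "tz": -1, "yaw": 0, "claw": 4.5},
    {"tx": 0, "ty": 0, "tz": -1, "yaw": 0, "claw": 4.5},
    {"tx": 0, "ty": 0, "tz": -0.7, "yaw": 0, "claw": 4.5},
    {"tx": 0, "ty": 0, "tz": -0.5, "yaw": 0, "claw": 4.5},
    {"tx": 0, "ty": 0, "tz": -0.4, "yaw": 0, "claw": 4.5},
    {"tx": 0, "ty": 0, "tz": -0.2, "yaw": 0, "claw": 4.5},
    {"tx": 0, "ty": 0, "tz": -0.1, "yaw": 0, "claw": 4.5},
    {"tx": 0, "ty": 0, "tz": -0.1, "yaw": 0, "claw": 4.5},
    {"tx": 0, "ty": 0, "tz": 0, "yaw": 0, "claw": 4.5},
    {"tx": 0, "ty": 0, "tz": 0, "yaw": 0, "claw": 4.5}
  ]
}}

```text
time_s: 8.15
position: [0.5694, 0.0005, 0.0075]
tool_rot: [[-0.978, 0.21, 0.0], [0.21, 0.978, -0.0], [-0.0, 0.0, -1.0]]
ft_force: [-0.9, 0.2, -1.3]
grip_width: 0.0557
gripper_force: 43.3
```

>>> {"op": "servo_tool", "data": {
  "steps": [
    {"tx": 0, "ty": 0, "tz": -0.1, "yaw": 0, "claw": 4.5},
    {"tx": 0, "ty": 0, "tz": -0.05, "yaw": 0, "claw": 4.5},
    {"tx": 0, "ty": 0, "tz": -0.05, "yaw": 0, "claw": 4.5},
    {"tx": 0, "ty": 0, "tz": 0, "yaw": 0, "claw": 4.5},
    {"tx": 0, "ty": 0, "tz": 0, "yaw": 0, "claw": 4.5}
  ]
}}

```text
time_s: 8.65
position: [0.5693, 0.0005, 0.0056]
tool_rot: [[-0.978, 0.21, 0.0], [0.21, 0.978, -0.0], [-0.0, -0.0, -1.0]]
ft_force: [-1.5, 0.8, 3.4]
grip_width: 0.055
gripper_force: 43.8
```

>>> {"op": "servo_tool", "data": {
  "steps": [
    {"tx": 0, "ty": 0, "tz": 0, "yaw": 0, "claw": 7.5},
    {"tx": 0, "ty": 0, "tz": 0, "yaw": 0, "claw": 8.5},
    {"tx": 0, "ty": 0, "tz": 0, "yaw": 0, "claw": 8.5},
    {"tx": 0, "ty": 0, "tz": 0.5, "yaw": 0, "claw": 8.5},
    {"tx": 0, "ty": 0, "tz": 2, "yaw": 0, "claw": 8.5},
    {"tx": 0, "ty": 0, "tz": 3, "yaw": 0, "claw": 8.5},
    {"tx": 0, "ty": 0, "tz": 3, "yaw": 0, "claw": 8.5},
    {"tx": 0, "ty": 0, "tz": 2.5, "yaw": 0, "claw": 8.5},
    {"tx": -0.2, "ty": 3, "tz": 0, "yaw": 1, "claw": 8.5},
    {"tx": -0.2, "ty": 3, "tz": 0, "yaw": 1, "claw": 8.5},
    {"tx": -0.2, "ty": 3, "tz": 0, "yaw": 1, "claw": 8.5},
    {"tx": -0.2, "ty": 3, "tz": 0, "yaw": 1, "claw": 8.5},
    {"tx": -0.2, "ty": 3, "tz": 0, "yaw": 1, "claw": 8.5},
    {"tx": -0.3, "ty": 3, "tz": 0, "yaw": 1, "claw": 8.5},
    {"tx": -0.3, "ty": 3, "tz": 0, "yaw": 1, "claw": 8.5},
    {"tx": -0.3, "ty": 3, "tz": 0, "yaw": 1, "claw": 8.5},
    {"tx": -0.3, "ty": 3, "tz": 0, "yaw": 1, "claw": 8.5},
    {"tx": -0.2, "ty": 3, "tz": 0, "yaw": 0.6, "claw": 8.5},
    {"tx": 0, "ty": 0, "tz": 0, "yaw": 0, "claw": 8.5}
  ]
}}

```text
time_s: 10.55
position: [0.5445, 0.3035, 0.1155]
tool_rot: [[-0.999, 0.041, 0.0], [0.041, 0.999, 0.001], [-0.0, 0.001, -1.0]]
ft_force: [-1.0, -0.8, 0.3]
grip_width: 0.0847
gripper_force: 0.0
```

Run:
```python
from h import *
o=env.observe(); print(o['position'],np.degrees(np.arctan2(o['tool_rot'][1,1],o['tool_rot'][0,1])))
im,W,m=look('w4'); Z=W[...,2]*1000
hsv=cv2.cvtColor(im,cv2.COLOR_RGB2HSV)
near=(abs(W[...,0]-.546)<.12)&(abs(W[...,1]-.302)<.05)
blob(near&(Z>38)&(Z<50),m,.045,'block')
blob(near&(Z<14)&(hsv[...,1]<80),m,.005,'plate')
im,d,m=grab('top'); W=cloud(d,m); Z=W[...,2]*1000
R=np.array([[.978,-.208],[.208,.978]]); J=(W[...,:2]-[.5596,.0044])@R.T*1000
n=(abs(J[...,0]-10)<48)&(abs(J[...,1])<35)
blob(n&(Z>40)&(Z<53),m,.048,'b'); blob(n&(Z>53)&(Z<62),m,.058,'btop')
print('want', (R.T@[10,0])/1+[559.6,4.4], np.nanpercentile(Z[n&(Z>53)&(Z<63)],[10,50,90]))
```

```text
[0.5445113  0.30350193 0.11550899] 87.67219963949074
block [544.6 304.9  50.9  14.   87.7] n 1407 edge [244 208] [316 227]
plate [540.8 304.6  62.1 199.3  87.5] n 13259 edge [238  68] [321 308]
b [5.697e+02 4.000e-01 5.590e+01 8.170e+01 7.810e+01] n 228 edge [253 181] [279 213]
btop [5.698e+02 1.000e-01 4.230e+01 6.760e+01 7.820e+01] n 382 edge [256 183] [276 210]
want [569.38   2.32] [55.75160028 58.47626195 60.83696704]
```

View pics/w4.png

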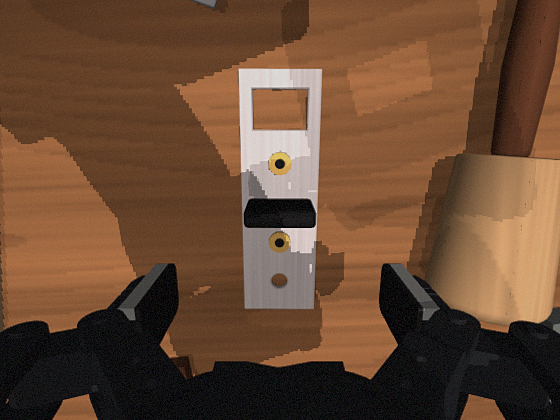

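>>> {"op": "servo_tool", "data": {
  "steps": [
    {"tx": 0.08, "ty": 0.12, "tz": -1, "yaw": 0, "claw": 8.5},
    {"tx": 0, "ty": 0, "tz": -2.5, "yaw": 0, "claw": 8.5},
    {"tx": 0, "ty": 0, "tz": -2.5, "yaw": 0, "claw": 8.5},
    {"tx": 0, "ty": 0, "tz": -2.5, "yaw": 0, "claw": 8.5},
    {"tx": 0, "ty": 0, "tz": -2, "yaw": 0, "claw": 8.5},
    {"tx": 0, "ty": 0, "tz": -1, "yaw": 0, "claw": 8.5},
    {"tx": 0, "ty": 0, "tz": -0.5, "yaw": 0, "claw": 8.5},
    {"tx": 0, "ty": 0, "tz": 0, "yaw": 0, "claw": 4.5},
    {"tx": 0, "ty": 0, "tz": 0, "yaw": 0, "claw": 4.5},
    {"tx": 0, "ty": 0, "tz": 0, "yaw": 0, "claw": 4.5},
    {"tx": 0, "ty": 0, "tz": 0, "yaw": 0, "claw": 4.5},
    {"tx": 0, "ty": 0, "tz": 0, "yaw": 0, "claw": 4.5},
    {"tx": 0, "ty": 0, "tz": 0, "yaw": 0, "claw": 4.5}
  ],
  "newtons": 40
}}

```text
time_s: 11.95
position: [0.5468, 0.302, -0.0033]
tool_rot: [[-0.999, 0.044, 0.003], [0.044, 0.999, 0.001], [-0.003, 0.001, -1.0]]
ft_force: [0.3, 0.3, 6.6]
grip_width: 0.0513
gripper_force: 43.5
```

```bash
cat > plate.py <<'E'
from h import *
R=np.array([[.978,-.208],[.208,.978]]); O=np.array([.5596,.0044])
def meas(tag,lo=-.11,hi=.11):
    o=env.observe(); p=o['position']; t=o['tool_rot']
    im,W,m=look(tag); hsv=cv2.cvtColor(im,cv2.COLOR_RGB2HSV)
    ax=-t[:,0]; ay=t[:,1]            # plate x and y (tool x points back)
    D=W-p; a=D@ax*1000; b=D@ay*1000; z=W[...,2]*1000
    s=(hsv[...,1]<70)&(abs(b)<24)&(a>-115)&(a<-40)&(hsv[...,2]>60)&(D[...,2]<.05)&(D[...,2]>-.09)
    A,B,Zr=a[s],b[s],D[...,2][s]*1000
    for _ in range(4):
        M=np.c_[A,B,np.ones(len(A))]; c=np.linalg.lstsq(M,Zr,rcond=None)[0]; r=abs(Zr-M@c); k=r<max(2,2*np.median(r)); A,B,Zr=A[k],B[k],Zr[k]
    print('n',len(A),'tilt',np.degrees(np.arctan(c[0])).round(2),'roll',np.degrees(np.arctan(c[1])).round(2),'z at a=0 rel rep. TCP',c[2].round(1),'a range',np.percentile(A,[0.5,99.5]).round(1),'b',np.percentile(B,[0.5,99.5]).round(1))
    print('jig TCP',(R@(p[:2]-O)*1000).round(1),p[2].round(4),'yaw rel',(np.degrees(np.arctan2(ay[1],ay[0]))-78).round(2),'grip',o['grip_width'].round(4),o['gripper_force'].round(1),o['ft_force'].round(1))
    return im,W,m
E
python3 -c "
from plate import *
meas('w5')"
```

```text
n 10664 tilt -0.02 roll 0.0 z at a=0 rel rep. TCP 7.4 a range [-105.4  -40.4] b [-23.9  23.9]Traceback (most recent call last):
  File "<string>", line 3, in <module>
    meas('w5')
    ~~~~^^^^^^
  File "plate.py", line 13, in meas
    print('jig TCP',(R@(p[:2]-O)*1000).round(1),p[2].round(4),'yaw rel',(np.degrees(np.arctan2(ay[1],ay[0]))-78).round(2),'grip',o['grip_width'].round(4),o['gripper_force'].round(1),o['ft_force'].round(1))
                                                                                                                                 ^^^^^^^^^^^^^^^^^^^^^
AttributeError: 'float' object has no attribute 'round'
```

>>> {"op": "servo_tool", "data": {
  "steps": [
    {"tx": 0, "ty": 0, "tz": 0.5, "yaw": 0, "claw": 4.5},
    {"tx": 0, "ty": 0, "tz": 1.5, "yaw": 0, "claw": 4.5},
    {"tx": 0, "ty": 0, "tz": 2.5, "yaw": 0, "claw": 4.5},
    {"tx": 0, "ty": 0, "tz": 2.5, "yaw": 0, "claw": 4.5},
    {"tx": 0, "ty": 0, "tz": 2.5, "yaw": 0, "claw": 4.5},
    {"tx": 0.2, "ty": -1, "tz": 1.5, "yaw": -0.5, "claw": 4.5},
    {"tx": 0.5, "ty": -2.2, "tz": 0.5, "yaw": -0.7, "claw": 4.5},
    {"tx": 0.6, "ty": -2.5, "tz": 0, "yaw": -0.8, "claw": 4.5},
    {"tx": 0.6, "ty": -2.5, "tz": 0, "yaw": -0.8, "claw": 4.5},
    {"tx": 0.6, "ty": -2.5, "tz": 0, "yaw": -0.8, "claw": 4.5},
    {"tx": 0.6, "ty": -2.5, "tz": 0, "yaw": -0.8, "claw": 4.5},
    {"tx": 0.6, "ty": -2.5, "tz": 0, "yaw": -0.8, "claw": 4.5},
    {"tx": 0.6, "ty": -2.5, "tz": 0, "yaw": -0.8, "claw": 4.5},
    {"tx": 0.6, "ty": -2.5, "tz": 0, "yaw": -0.8, "claw": 4.5},
    {"tx": 0.6, "ty": -2.5, "tz": 0, "yaw": -0.8, "claw": 4.5},
    {"tx": 0.6, "ty": -2.5, "tz": 0, "yaw": -0.8, "claw": 4.5},
    {"tx": 0.6, "ty": -2.5, "tz": 0, "yaw": -0.8, "claw": 4.5},
    {"tx": 0.3, "ty": -2.2, "tz": 0, "yaw": -0.4, "claw": 4.5},
    {"tx": 0, "ty": -0.6, "tz": 0, "yaw": 0, "claw": 4.5},
    {"tx": 0, "ty": 0, "tz": 0, "yaw": 0, "claw": 4.5}
  ]
}}

```text
time_s: 14.0
position: [0.6156, -0.0093, 0.1099]
tool_rot: [[-0.977, 0.212, -0.001], [0.212, 0.977, 0.0], [0.001, -0.0, -1.0]]
ft_force: [0.0, 0.2, -1.7]
grip_width: 0.0513
gripper_force: 42.6
```

```bash
sed -i "s/p\[2\].round(4)/round(p[2],4)/; s/o\['grip_width'\].round(4),o\['gripper_force'\].round(1),/round(o['grip_width'],4),round(o['gripper_force'],1),/" plate.py
python3 - <<'E'
from plate import *
im,W,m=meas('w6')
Z=W[...,2]*1000; near=lambda x,y,r: np.hypot(W[...,0]-x,W[...,1]-y)<r
blob(near(.487,.020,.03)&(Z>68)&(Z<80),m,.075,'head')
E
```

```text
n 10671 tilt -0.21 roll -0.08 z at a=0 rel rep. TCP 7.4 a range [-105.5  -40.4] b [-23.9  23.8]
jig TCP [57.6 -1.7] 0.1099 yaw rel -0.24 grip 0.0513 42.6 [ 0.   0.2 -1.7]
head [497.5  17.5  32.    8.7  77.8] n 1031 edge [249   0] [312  19]
```

>>> {"op": "servo_tool", "data": {
  "steps": [
    {"tx": 0.04, "ty": 0.17, "tz": -1, "yaw": 0.2, "claw": 4.5},
    {"tx": 0, "ty": 0, "tz": -1, "yaw": 0, "claw": 4.5},
    {"tx": 0, "ty": 0, "tz": -0.7, "yaw": 0, "claw": 4.5},
    {"tx": 0, "ty": 0, "tz": 0, "yaw": 0, "claw": 4.5}
  ]
}}

```text
time_s: 14.45
position: [0.6157, -0.006, 0.0817]
tool_rot: [[-0.978, 0.206, -0.003], [0.206, 0.978, 0.001], [0.003, 0.0, -1.0]]
ft_force: [0.3, -0.3, -2.7]
grip_width: 0.0513
gripper_force: 42.6
```

Run:
```python
from plate import *
im,W,m=meas('w7')
o=env.observe();p=np.array(o['position']);t=o['tool_rot']
D=W-p;a=-D@t[:,0]*1000;b=D@t[:,1]*1000;z=D[...,2]*1000
s=(abs(z-7.4)<4)&(a>-103)&(a<-45)
print('edges b',[ (np.percentile(b[s&(abs(a-q)<5)],[.5,99.5])).round(1) for q in(-95,-75,-50)])
J=(W[...,:2]-O)@R.T*1000; Z=W[...,2]*1000
s=(abs(Z-75)<5)&(J[...,0]<-50)&(J[...,0]>-95)&(abs(J[...,1])<25)
print('head J', np.nanpercentile(J[s],[1,99],axis=0).round(1))
```

```text
n 10687 tilt -0.33 roll -0.08 z at a=0 rel rep. TCP 7.3 a range [-105.5  -40.3] b [-23.8  23.8]
jig TCP [57.   1.5] 0.0817 yaw rel 0.1 grip 0.0513 42.6 [ 0.3 -0.3 -2.7]
edges b [array([-30.5,  30.9]), array([-30.7,  31.1]), array([-30.4,  30.9])]
head J [[-60.7  -9.1]
 [-57.6   8.8]]
```

>>> {"op": "servo_tool", "data": {
  "steps": [
    {"tx": -0.03, "ty": -0.15, "tz": 0, "yaw": -0.1, "claw": 4.5},
    {"tx": 0, "ty": 0, "tz": -0.7, "yaw": 0, "claw": 4.5},
    {"tx": 0, "ty": 0, "tz": -0.6, "yaw": 0, "claw": 4.5},
    {"tx": 0, "ty": 0, "tz": -0.5, "yaw": 0, "claw": 4.5},
    {"tx": 0, "ty": 0, "tz": -0.4, "yaw": 0, "claw": 4.5},
    {"tx": 0, "ty": 0, "tz": 0, "yaw": 0, "claw": 4.5},
    {"tx": 0, "ty": 0, "tz": 0, "yaw": 0, "claw": 4.5},
    {"tx": 0, "ty": 0, "tz": 0, "yaw": 0, "claw": 4.5}
  ]
}}

```text
time_s: 15.3
position: [0.6164, -0.0082, 0.0616]
tool_rot: [[-0.978, 0.209, 0.001], [0.209, 0.978, -0.0], [-0.001, -0.0, -1.0]]
ft_force: [0.4, 1.0, -2.2]
grip_width: 0.0512
gripper_force: 42.6
```

Run:
```python
from plate import *
im,W,m=meas('w8')
J=(W[...,:2]-O)@R.T*1000; Z=W[...,2]*1000
c=280
print([(r,J[r,c].round(0).tolist(),round(Z[r,c],1)) for r in range(0,120,8)])
```

```text
n 10712 tilt -0.12 roll -0.09 z at a=0 rel rep. TCP 7.4 a range [-105.5  -40.4] b [-23.8  23.9]
jig TCP [58.1 -0.5] 0.0616 yaw rel -0.05 grip 0.0512 42.6 [ 0.4  1.  -2.2]
[(0, [-69.0, 1.0], np.float64(20.2)), (8, [-65.0, 1.0], np.float64(22.1)), (16, [-63.0, 1.0], np.float64(15.5)), (24, [-46.0, 0.0], np.float64(68.8)), (32, [-42.0, 0.0], np.float64(71.6)), (40, [-40.0, 0.0], np.float64(69.5)), (48, [-37.0, 0.0], np.float64(69.7)), (56, [-34.0, 0.0], np.float64(68.0)), (64, [-38.0, 1.0], np.float64(23.2)), (72, [-31.0, 0.0], np.float64(43.2)), (80, [-27.0, 0.0], np.float64(46.7)), (88, [-23.0, 0.0], np.float64(57.4)), (96, [-19.0, 0.0], np.float64(56.9)), (104, [-16.0, 0.0], np.float64(58.0)), (112, [-12.0, 0.0], np.float64(57.2))]
```

>>> {"op": "servo_tool", "data": {
  "steps": [
    {"tx": 0, "ty": 0, "tz": -0.13, "yaw": 0, "claw": 4.5},
    {"tx": -0.2, "ty": 0.05, "tz": 0, "yaw": 0, "claw": 4.5},
    {"tx": -0.3, "ty": 0.07, "tz": 0, "yaw": 0, "claw": 4.5},
    {"tx": -0.3, "ty": 0.06, "tz": 0, "yaw": 0, "claw": 4.5},
    {"tx": -0.3, "ty": 0.06, "tz": 0, "yaw": 0, "claw": 4.5},
    {"tx": -0.3, "ty": 0.06, "tz": 0, "yaw": 0, "claw": 4.5},
    {"tx": -0.2, "ty": 0.04, "tz": 0, "yaw": 0, "claw": 4.5},
    {"tx": 0, "ty": 0, "tz": 0, "yaw": 0, "claw": 4.5},
    {"tx": 0, "ty": 0, "tz": 0, "yaw": 0, "claw": 4.5}
  ]
}}

```text
time_s: 16.25
position: [0.6003, -0.0047, 0.0601]
tool_rot: [[-0.978, 0.209, 0.0], [0.209, 0.978, -0.0], [-0.0, -0.0, -1.0]]
ft_force: [0.7, 0.9, -3.2]
grip_width: 0.051
gripper_force: 42.6
```

>>> {"op": "servo_tool", "data": {
  "steps": [
    {"tx": -0.1, "ty": 0.02, "tz": 0.42, "yaw": 0, "claw": 4.5},
    {"tx": -0.15, "ty": 0.03, "tz": 0.43, "yaw": 0, "claw": 4.5},
    {"tx": -0.15, "ty": 0.03, "tz": 0.42, "yaw": 0, "claw": 4.5},
    {"tx": -0.16, "ty": 0.04, "tz": 0.41, "yaw": 0, "claw": 4.5},
    {"tx": 0, "ty": 0, "tz": 0, "yaw": 0, "claw": 4.5},
    {"tx": 0, "ty": 0, "tz": 0, "yaw": 0, "claw": 4.5}
  ]
}}

```text
time_s: 16.85
position: [0.5946, -0.0035, 0.0771]
tool_rot: [[-0.978, 0.209, 0.0], [0.209, 0.978, -0.0], [-0.0, 0.0, -1.0]]
ft_force: [-1.5, -0.1, -5.5]
grip_width: 0.0512
gripper_force: 43.5
```

```bash
python3 -c "
from plate import *
meas('w9')"
```

```text
n 7771 tilt 3.02 roll 0.19 z at a=0 rel rep. TCP 1.2 a range [-114.8  -40.1] b [-23.8  23.8]
jig TCP [35.9 -0.4] 0.0771 yaw rel -0.05 grip 0.0512 43.5 [-1.5 -0.1 -5.5]
```

```bash
sed -i "s/(abs(b)<24)&(a>-115)/(abs(b)<29)\&(abs(b)>22.5)\&(a>-115)/" plate.py; sed -i "s/(D\[...,2\]<.05)/(D[...,2]<.02)/" plate.py; python3 -c "
from plate import *
meas('w9')"
```

```text
n 3741 tilt 8.58 roll -0.04 z at a=0 rel rep. TCP 6.5 a range [-99.3 -40.2] b [-28.9  28.9]
jig TCP [36.1 -0.4] 0.0771 yaw rel -0.04 grip 0.0513 43.6 [-1.6  0.  -5. ]
```

>>> {"op": "servo_tool", "data": {
  "steps": [
    {"tx": -0.19, "ty": 0.04, "tz": 0.4, "yaw": 0, "claw": 4.5},
    {"tx": -0.2, "ty": 0.04, "tz": 0.39, "yaw": 0, "claw": 4.5},
    {"tx": -0.23, "ty": 0.05, "tz": 0.38, "yaw": 0, "claw": 4.5},
    {"tx": -0.23, "ty": 0.05, "tz": 0.37, "yaw": 0, "claw": 4.5},
    {"tx": -0.26, "ty": 0.05, "tz": 0.36, "yaw": 0, "claw": 4.5},
    {"tx": -0.26, "ty": 0.06, "tz": 0.36, "yaw": 0, "claw": 4.5},
    {"tx": -0.29, "ty": 0.06, "tz": 0.34, "yaw": 0, "claw": 4.5},
    {"tx": -0.29, "ty": 0.06, "tz": 0.32, "yaw": 0, "claw": 4.5},
    {"tx": 0, "ty": 0, "tz": 0, "yaw": 0, "claw": 4.5},
    {"tx": 0, "ty": 0, "tz": 0, "yaw": 0, "claw": 4.5}
  ]
}}

```text
time_s: 17.95
position: [0.5751, 0.0006, 0.1062]
tool_rot: [[-0.978, 0.209, 0.0], [0.209, 0.978, -0.0], [-0.0, 0.0, -1.0]]
ft_force: [-0.5, -0.1, -6.8]
grip_width: 0.051
gripper_force: 43.4
```

```bash
python3 -c "
from plate import *
meas('w10')"
```

```text
n 1773 tilt 27.26 roll -0.03 z at a=0 rel rep. TCP 1.6 a range [-78.3 -40.1] b [-28.9  28.9]
jig TCP [16.  -0.5] 0.1062 yaw rel -0.05 grip 0.051 43.4 [-0.5 -0.1 -6.8]
```

>>> {"op": "servo_tool", "data": {
  "steps": [
    {"tx": -0.32, "ty": 0.07, "tz": 0.31, "yaw": 0, "claw": 4.5},
    {"tx": -0.32, "ty": 0.07, "tz": 0.3, "yaw": 0, "claw": 4.5},
    {"tx": -0.34, "ty": 0.07, "tz": 0.28, "yaw": 0, "claw": 4.5},
    {"tx": -0.34, "ty": 0.07, "tz": 0.27, "yaw": 0, "claw": 4.5},
    {"tx": -0.35, "ty": 0.08, "tz": 0.25, "yaw": 0, "claw": 4.5},
    {"tx": 0, "ty": 0, "tz": 0, "yaw": 0, "claw": 4.5},
    {"tx": 0, "ty": 0, "tz": 0, "yaw": 0, "claw": 4.5}
  ]
}}

```text
time_s: 18.7
position: [0.5584, 0.0042, 0.1203]
tool_rot: [[-0.978, 0.209, 0.0], [0.209, 0.978, -0.0], [-0.0, 0.0, -1.0]]
ft_force: [1.8, -1.5, -6.3]
grip_width: 0.0512
gripper_force: 43.6
```

```bash
python3 -c "
from plate import *
meas('w11')"
```

```text
n 831 tilt 38.48 roll 0.07 z at a=0 rel rep. TCP -5.1 a range [-60.6 -40.2] b [-29.  29.]
jig TCP [-1.1 -0.5] 0.1203 yaw rel -0.05 grip 0.0512 43.6 [ 1.8 -1.5 -6.3]
```

>>> {"op": "servo_tool", "data": {
  "steps": [
    {"tx": 0.2, "ty": -0.04, "tz": 0, "yaw": 0, "claw": 4.5},
    {"tx": 0.4, "ty": -0.08, "tz": 0, "yaw": 0, "claw": 4.5},
    {"tx": 0.35, "ty": -0.08, "tz": 0, "yaw": 0, "claw": 4.5},
    {"tx": 0, "ty": 0, "tz": 0.3, "yaw": 0, "claw": 4.5},
    {"tx": 0, "ty": 0, "tz": 0.7, "yaw": 0, "claw": 4.5},
    {"tx": 0, "ty": 0, "tz": 1, "yaw": 0, "claw": 4.5},
    {"tx": 0, "ty": 0, "tz": 1, "yaw": 0, "claw": 4.5},
    {"tx": 0, "ty": 0, "tz": 1, "yaw": 0, "claw": 4.5},
    {"tx": 0, "ty": 0, "tz": 0.5, "yaw": 0, "claw": 4.5},
    {"tx": 0, "ty": 0, "tz": 0, "yaw": 0, "claw": 4.5},
    {"tx": 0, "ty": 0, "tz": 0, "yaw": 0, "claw": 4.5}
  ]
}}

```text
time_s: 19.85
position: [0.5677, 0.0022, 0.165]
tool_rot: [[-0.978, 0.209, -0.0], [0.209, 0.978, 0.0], [0.0, -0.0, -1.0]]
ft_force: [-0.3, 0.6, -2.4]
grip_width: 0.0512
gripper_force: 44.1
```

Run:
```python
from plate import *
im,W,m=meas('w12')
o=env.observe();p=np.array(o['position']);t=o['tool_rot']
D=W-p;a=-D@t[:,0]*1000;b=D@t[:,1]*1000;z=D[...,2]*1000
hsv=cv2.cvtColor(im,cv2.COLOR_RGB2HSV)
for c in (240,245,280,320): print(c,[(r,round(a[r,c]),round(b[r,c]),round(z[r,c]),int(hsv[r,c,1]),int(hsv[r,c,2])) for r in range(60,230,8)])
i,d,_=grab('side'); cv2.imwrite('pics/s12.png',np.hstack([im[...,::-1],cv2.resize(i[150:260,200:340][...,::-1],None,fx=420/110*0.5,fy=420/110)])[:,:800])
```

```text
n 868 tilt 37.73 roll 0.05 z at a=0 rel rep. TCP -4.6 a range [-61.8 -40.3] b [-28.9  28.9]
jig TCP [ 8.4 -0.5] 0.165 yaw rel -0.05 grip 0.0512 44.1 [-0.3  0.6 -2.4]
240 [(60, -115, -32, -147, 105, 173), (68, -108, -32, -147, 105, 173), (76, -102, -32, -148, 106, 171), (84, -96, -33, -147, 107, 171), (92, -89, -33, -147, 104, 177), (100, -83, -33, -148, 107, 171), (108, -76, -33, -148, 104, 174), (116, -70, -33, -147, 106, 174), (124, -63, -34, -149, 108, 175), (132, -59, -23, -50, 23, 123), (140, -55, -23, -46, 25, 124), (148, -50, -23, -44, 24, 119), (156, -46, -22, -40, 22, 126), (164, -42, -22, -37, 20, 128), (172, -38, -22, -34, 21, 108), (180, -34, -22, -31, 28, 102), (188, -30, -21, -28, 23, 88), (196, -26, -21, -24, 21, 111), (204, -22, -21, -21, 17, 107), (212, -18, -21, -18, 23, 113), (220, -14, -21, -16, 23, 112), (228, -11, -20, -12, 17, 108)]
245 [(60, -115, -28, -148, 108, 170), (68, -108, -28, -148, 106, 168), (76, -102, -28, -148, 103, 174), (84, -96, -28, -147, 100, 173), (92, -89, -29, -148, 109, 168), (100, -83, -29, -147, 101, 172), (108, -76, -29, -147, 106, 168)
[... 1107 characters left out ...]
, -12, 1, -9, 140, 62)]
320 [(60, -115, 35, -148, 99, 129), (68, -109, 35, -149, 105, 131), (76, -102, 35, -147, 102, 165), (84, -96, 35, -147, 102, 135), (92, -89, 36, -148, 107, 136), (100, -83, 36, -148, 106, 120), (108, -76, 36, -148, 93, 232), (116, -70, 36, -146, 92, 224), (124, -63, 37, -149, 98, 226), (132, -59, 25, -50, 17, 103), (140, -55, 25, -45, 19, 106), (148, -50, 25, -44, 23, 110), (156, -46, 25, -41, 23, 110), (164, -42, 24, -37, 22, 106), (172, -38, 24, -34, 25, 112), (180, -34, 24, -30, 17, 106), (188, -30, 23, -28, 25, 112), (196, -26, 23, -23, 20, 115), (204, -22, 23, -21, 17, 107), (212, -18, 23, -19, 24, 115), (220, -14, 23, -16, 21, 111), (228, -11, 22, -13, 16, 110)]
```

View pics/s12.png

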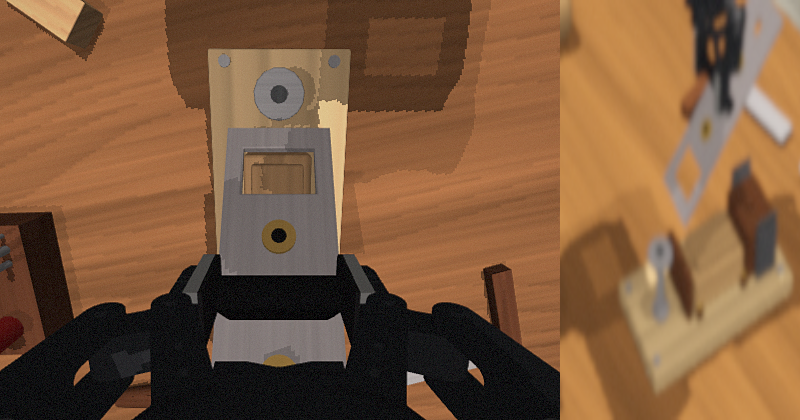

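>>> {"op": "servo_tool", "data": {
  "steps": [
    {"tx": -0.4, "ty": 0.09, "tz": 0, "yaw": 0, "claw": 4.5},
    {"tx": -0.8, "ty": 0.18, "tz": 0, "yaw": 0, "claw": 4.5},
    {"tx": -0.9, "ty": 0.2, "tz": -0.5, "yaw": 0, "claw": 4.5},
    {"tx": -0.9, "ty": 0.2, "tz": -0.5, "yaw": 0, "claw": 4.5},
    {"tx": -0.9, "ty": 0.2, "tz": -0.5, "yaw": 0, "claw": 4.5},
    {"tx": -0.9, "ty": 0.2, "tz": -0.5, "yaw": 0, "claw": 4.5},
    {"tx": -0.6, "ty": 0.13, "tz": 0, "yaw": 0, "claw": 4.5},
    {"tx": -0.35, "ty": 0.07, "tz": 0, "yaw": 0, "claw": 4.5},
    {"tx": 0, "ty": 0, "tz": 0, "yaw": 0, "claw": 4.5},
    {"tx": 0, "ty": 0, "tz": 0, "yaw": 0, "claw": 4.5},
    {"tx": 0, "ty": 0, "tz": 0, "yaw": 0, "claw": 4.5}
  ]
}}

```text
time_s: 21.05
position: [0.5107, 0.0148, 0.1452]
tool_rot: [[-0.978, 0.209, 0.0], [0.209, 0.978, -0.0], [-0.0, 0.0, -1.0]]
ft_force: [-0.2, -0.1, -2.3]
grip_width: 0.0511
gripper_force: 44.1
```

```bash
cat > eye.py <<'E'
from plate import *
import sys
im,W,m=meas(sys.argv[1])
J=(W[...,:2]-O)@R.T*1000; Z=W[...,2]*1000
r0=int(sys.argv[2]);r1=int(sys.argv[3])
print([(r,round(J[r,280,0]),round(Z[r,280])) for r in range(r0,r1,5)])
s=(abs(Z-75)<4)&(abs(J[...,0]+75)<22)&(abs(J[...,1])<22)
if s.any(): print('head J', np.nanpercentile(J[s],[1,99],axis=0).round(1))
E
python3 eye.py w13 60 230
```

```text
n 870 tilt 37.72 roll -0.02 z at a=0 rel rep. TCP -4.7 a range [-61.8 -40.3] b [-28.9  28.9]
jig TCP [-50.   0.] 0.1452 yaw rel -0.05 grip 0.0511 44.1 [-0.2 -0.1 -2.3]
[(60, -164, -1), (65, -160, -1), (70, -157, 0), (75, -153, 1), (80, -149, 0), (85, -145, 0), (90, -141, -1), (95, -137, 0), (100, -133, -2), (105, -129, -1), (110, -125, -1), (115, -120, -1), (120, -116, -1), (125, -112, 17), (130, -111, 93), (135, -108, 95), (140, -105, 98), (145, -102, 101), (150, -99, 98), (155, -93, 72), (160, -90, 75), (165, -87, 74), (170, -83, 74), (175, -80, 75), (180, -77, 75), (185, -73, 75), (190, -70, 74), (195, -76, 120), (200, -74, 122), (205, -72, 125), (210, -69, 126), (215, -67, 129), (220, -66, 133), (225, -63, 134)]
head J [[-92.9 -16.6]
 [-67.4  16.4]]
```

>>> {"op": "servo_tool", "data": {
  "steps": [
    {"tx": 0, "ty": 0, "tz": -0.5, "yaw": 0, "claw": 4.5},
    {"tx": 0, "ty": 0, "tz": -0.8, "yaw": 0, "claw": 4.5},
    {"tx": 0, "ty": 0, "tz": -0.8, "yaw": 0, "claw": 4.5},
    {"tx": 0, "ty": 0, "tz": -0.6, "yaw": 0, "claw": 4.5},
    {"tx": 0, "ty": 0, "tz": -0.5, "yaw": 0, "claw": 4.5},
    {"tx": 0, "ty": 0, "tz": -0.4, "yaw": 0, "claw": 4.5},
    {"tx": 0, "ty": 0, "tz": -0.1, "yaw": 0, "claw": 4.5},
    {"tx": 0, "ty": 0, "tz": 0, "yaw": 0, "claw": 4.5},
    {"tx": 0, "ty": 0, "tz": 0, "yaw": 0, "claw": 4.5}
  ]
}}

```text
time_s: 22.0
position: [0.5105, 0.0149, 0.1084]
tool_rot: [[-0.978, 0.209, 0.001], [0.209, 0.978, -0.0], [-0.001, -0.0, -1.0]]
ft_force: [-0.4, 0.6, -2.9]
grip_width: 0.051
gripper_force: 44.1
```

```bash
python3 eye.py w14 120 230
```

```text
n 867 tilt 38.03 roll 0.06 z at a=0 rel rep. TCP -4.2 a range [-61.8 -40.3] b [-29.   28.9]
jig TCP [-50.2   0. ] 0.1084 yaw rel -0.04 grip 0.051 44.1 [-0.4  0.6 -2.9]
[(120, -116, -2), (125, -113, 19), (130, -111, 56), (135, -108, 59), (140, -105, 61), (145, -102, 63), (150, -99, 60), (155, -92, 18), (160, -88, 20), (165, -92, 75), (170, -89, 74), (175, -86, 74), (180, -83, 74), (185, -81, 75), (190, -77, 74), (195, -77, 84), (200, -74, 86), (205, -72, 87), (210, -69, 89), (215, -67, 91), (220, -66, 96), (225, -64, 98)]
head J [[-93.  -21.6]
 [-75.6  21.6]]
```

>>> {"op": "servo_tool", "data": {
  "steps": [
    {"tx": 0.2, "ty": -0.04, "tz": 0, "yaw": 0, "claw": 4.5},
    {"tx": 0.3, "ty": -0.06, "tz": 0, "yaw": 0, "claw": 4.5},
    {"tx": 0.3, "ty": -0.06, "tz": 0, "yaw": 0, "claw": 4.5},
    {"tx": 0.3, "ty": -0.07, "tz": 0, "yaw": 0, "claw": 4.5},
    {"tx": 0.2, "ty": -0.04, "tz": 0, "yaw": 0, "claw": 4.5},
    {"tx": 0.1, "ty": -0.02, "tz": 0, "yaw": 0, "claw": 4.5},
    {"tx": 0, "ty": 0, "tz": 0, "yaw": 0, "claw": 4.5},
    {"tx": 0, "ty": 0, "tz": 0, "yaw": 0, "claw": 4.5}
  ]
}}

```text
time_s: 22.85
position: [0.5243, 0.012, 0.1081]
tool_rot: [[-0.978, 0.209, -0.0], [0.209, 0.978, 0.0], [0.0, -0.0, -1.0]]
ft_force: [0.3, 0.2, -3.5]
grip_width: 0.051
gripper_force: 44.1
```

```bash
python3 eye.py w15 120 230
```

```text
n 874 tilt 37.87 roll -0.04 z at a=0 rel rep. TCP -4.4 a range [-61.8 -40.3] b [-28.9  28.9]
jig TCP [-36.1   0.1] 0.1081 yaw rel -0.04 grip 0.051 44.1 [ 0.3  0.2 -3.5]
[(120, -103, 17), (125, -99, 17), (130, -97, 56), (135, -94, 59), (140, -92, 75), (145, -89, 75), (150, -86, 75), (155, -84, 74), (160, -81, 77), (165, -78, 75), (170, -75, 74), (175, -72, 74), (180, -69, 74), (185, -66, 74), (190, -63, 73), (195, -62, 83), (200, -60, 85), (205, -58, 87), (210, -55, 89), (215, -53, 90), (220, -52, 96), (225, -49, 98)]
head J [[-92.4 -21.2]
 [-61.7  21.3]]
```

>>> {"op": "servo_tool", "data": {
  "steps": [
    {"tx": 0.15, "ty": -0.03, "tz": -0.05, "yaw": 0, "claw": 4.5},
    {"tx": 0.2, "ty": -0.04, "tz": -0.1, "yaw": 0, "claw": 4.5},
    {"tx": 0.25, "ty": -0.05, "tz": -0.15, "yaw": 0, "claw": 4.5},
    {"tx": 0.25, "ty": -0.05, "tz": -0.15, "yaw": 0, "claw": 4.5},
    {"tx": 0.24, "ty": -0.05, "tz": -0.17, "yaw": 0, "claw": 4.5},
    {"tx": 0.2, "ty": -0.05, "tz": -0.17, "yaw": 0, "claw": 4.5},
    {"tx": 0, "ty": 0, "tz": 0, "yaw": 0, "claw": 4.5},
    {"tx": 0, "ty": 0, "tz": 0, "yaw": 0, "claw": 4.5}
  ]
}}

```text
time_s: 23.7
position: [0.537, 0.0094, 0.0999]
tool_rot: [[-0.978, 0.209, -0.001], [0.209, 0.978, 0.0], [0.001, -0.0, -1.0]]
ft_force: [-4.9, -0.8, -5.3]
grip_width: 0.0513
gripper_force: 43.9
```

```bash
python3 eye.py w16 80 230
```

```text
n 1356 tilt 31.74 roll -0.06 z at a=0 rel rep. TCP -1.1 a range [-71.6 -40.1] b [-28.9  28.9]
jig TCP [-23.1   0.1] 0.0999 yaw rel -0.04 grip 0.0513 43.9 [-4.9 -0.8 -5.3]
[(80, -116, 17), (85, -112, 17), (90, -109, 19), (95, -106, 17), (100, -103, 17), (105, -100, 17), (110, -96, 16), (115, -92, 73), (120, -90, 75), (125, -87, 73), (130, -85, 74), (135, -82, 75), (140, -79, 74), (145, -77, 74), (150, -74, 75), (155, -71, 74), (160, -69, 75), (165, -66, 74), (170, -63, 74), (175, -60, 74), (180, -48, 16), (185, -56, 78), (190, -54, 81), (195, -51, 81), (200, -48, 83), (205, -46, 85), (210, -45, 90), (215, -42, 90), (220, -40, 92), (225, -38, 95)]
head J [[-92.2 -21.1]
 [-54.7  21.2]]
```

>>> {"op": "servo_tool", "data": {
  "steps": [
    {"tx": 0.33, "ty": -0.07, "tz": -0.27, "yaw": 0, "claw": 4.5},
    {"tx": 0.34, "ty": -0.07, "tz": -0.27, "yaw": 0, "claw": 4.5},
    {"tx": 0.31, "ty": -0.07, "tz": -0.3, "yaw": 0, "claw": 4.5},
    {"tx": 0.31, "ty": -0.07, "tz": -0.31, "yaw": 0, "claw": 4.5},
    {"tx": 0.28, "ty": -0.06, "tz": -0.33, "yaw": 0, "claw": 4.5},
    {"tx": 0.28, "ty": -0.06, "tz": -0.33, "yaw": 0, "claw": 4.5},
    {"tx": 0, "ty": 0, "tz": 0, "yaw": 0, "claw": 4.5},
    {"tx": 0, "ty": 0, "tz": 0, "yaw": 0, "claw": 4.5}
  ]
}}

```text
time_s: 24.55
position: [0.5558, 0.0054, 0.0818]
tool_rot: [[-0.978, 0.209, -0.0], [0.209, 0.978, 0.0], [0.0, 0.0, -1.0]]
ft_force: [-3.8, 0.5, -4.0]
grip_width: 0.051
gripper_force: 43.7
```

```bash
python3 eye.py w17 20 200
```

```text
n 2719 tilt 17.86 roll 0.01 z at a=0 rel rep. TCP 3.5 a range [-91.6 -40.4] b [-28.9  28.9]
jig TCP [-4.   0.2] 0.0818 yaw rel -0.04 grip 0.051 43.7 [-3.8  0.5 -4. ]
[(20, -132, -1), (25, -129, -1), (30, -126, 0), (35, -123, 0), (40, -121, -1), (45, -114, 18), (50, -112, 16), (55, -109, 17), (60, -106, 17), (65, -103, 18), (70, -93, 73), (75, -91, 74), (80, -88, 75), (85, -86, 75), (90, -84, 75), (95, -82, 74), (100, -80, 75), (105, -77, 76), (110, -75, 76), (115, -73, 75), (120, -71, 75), (125, -68, 74), (130, -66, 73), (135, -64, 74), (140, -61, 74), (145, -59, 74), (150, -52, 17), (155, -53, 68), (160, -51, 71), (165, -49, 72), (170, -46, 71), (175, -44, 73), (180, -41, 73), (185, -39, 74), (190, -38, 79), (195, -35, 78)]
head J [[-92.  -16.5]
 [-59.3  16.3]]
```

>>> {"op": "servo_tool", "data": {
  "steps": [
    {"tx": 0.26, "ty": -0.06, "tz": -0.36, "yaw": 0, "claw": 4.5},
    {"tx": 0.25, "ty": -0.05, "tz": -0.36, "yaw": 0, "claw": 4.5},
    {"tx": 0.24, "ty": -0.05, "tz": -0.38, "yaw": 0, "claw": 4.5},
    {"tx": 0.22, "ty": -0.05, "tz": -0.38, "yaw": 0, "claw": 4.5},
    {"tx": 0, "ty": 0, "tz": 0, "yaw": 0, "claw": 4.5},
    {"tx": 0, "ty": 0, "tz": 0, "yaw": 0, "claw": 4.5}
  ]
}}

```text
time_s: 25.2
position: [0.566, 0.0031, 0.0674]
tool_rot: [[-0.978, 0.209, 0.001], [0.209, 0.978, -0.0], [-0.001, -0.0, -1.0]]
ft_force: [-2.1, 0.5, -2.6]
grip_width: 0.0511
gripper_force: 44.0
```

```bash
python3 eye.py w18 20 200 | head -2
```

```text
n 3856 tilt 8.32 roll -0.02 z at a=0 rel rep. TCP 4.8 a range [-102.   -40.4] b [-28.9  28.9]
jig TCP [6.5 0. ] 0.0674 yaw rel -0.05 grip 0.0511 44.0 [-2.1  0.5 -2.6]Traceback (most recent call last):
  File "eye.py", line 6, in <module>
    print([(r,round(J[r,280,0]),round(Z[r,280])) for r in range(r0,r1,5)])
              ~~~~~^^^^^^^^^^^^
ValueError: cannot convert float NaN to integer
```

>>> {"op": "servo_tool", "data": {
  "steps": [
    {"tx": 0.07, "ty": -0.01, "tz": -0.2, "yaw": 0, "claw": 4.5},
    {"tx": 0.07, "ty": -0.02, "tz": -0.2, "yaw": 0, "claw": 4.5},
    {"tx": 0.07, "ty": -0.01, "tz": -0.2, "yaw": 0, "claw": 4.5},
    {"tx": 0.05, "ty": -0.02, "tz": -0.15, "yaw": 0, "claw": 4.5},
    {"tx": 0, "ty": 0, "tz": 0, "yaw": 0, "claw": 4.5},
    {"tx": 0, "ty": 0, "tz": 0, "yaw": 0, "claw": 4.5}
  ]
}}

```text
time_s: 25.85
position: [0.5706, 0.002, 0.0614]
tool_rot: [[-0.978, 0.209, 0.007], [0.209, 0.978, -0.001], [-0.007, 0.0, -1.0]]
ft_force: [3.0, 0.3, 6.9]
grip_width: 0.0513
gripper_force: 45.5
```

```bash
python3 eye.py w19 60 200 | head -2
```

```text
n 4657 tilt 2.55 roll -0.02 z at a=0 rel rep. TCP 5.2 a range [-106.6  -40.4] b [-28.9  28.9]
jig TCP [11.2 -0. ] 0.0614 yaw rel -0.05 grip 0.0513 45.5 [3.  0.3 6.9]
```

>>> {"op": "servo_tool", "data": {
  "steps": [
    {"tx": 0, "ty": 0, "tz": -0.12, "yaw": 0, "claw": 4.5},
    {"tx": 0, "ty": 0, "tz": -0.12, "yaw": 0, "claw": 4.5},
    {"tx": 0, "ty": 0, "tz": -0.08, "yaw": 0, "claw": 4.5},
    {"tx": 0, "ty": 0, "tz": 0, "yaw": 0, "claw": 4.5},
    {"tx": 0, "ty": 0, "tz": 0, "yaw": 0, "claw": 4.5}
  ]
}}

```text
time_s: 26.4
position: [0.5721, 0.0018, 0.0592]
tool_rot: [[-0.978, 0.209, 0.011], [0.209, 0.978, -0.002], [-0.011, 0.0, -1.0]]
ft_force: [7.3, -0.2, 9.9]
grip_width: 0.0513
gripper_force: 46.3
```

```bash
python3 eye.py w20 60 200 | head -2
```

```text
n 5012 tilt 0.45 roll -0.05 z at a=0 rel rep. TCP 5.4 a range [-108.   -40.4] b [-28.9  28.9]
jig TCP [12.8  0. ] 0.0592 yaw rel -0.06 grip 0.0513 46.3 [ 7.3 -0.2  9.9]
```

>>> {"op": "servo_tool", "data": {
  "steps": [
    {"tx": 0.15, "ty": -0.03, "tz": -0.05, "yaw": 0, "claw": 4.5},
    {"tx": 0.15, "ty": -0.03, "tz": -0.05, "yaw": 0, "claw": 4.5},
    {"tx": 0, "ty": 0, "tz": 0, "yaw": 0, "claw": 4.5},
    {"tx": 0, "ty": 0, "tz": 0, "yaw": 0, "claw": 4.5}
  ]
}}

```text
time_s: 26.85
position: [0.5722, 0.0017, 0.0587]
tool_rot: [[-0.978, 0.208, 0.005], [0.208, 0.978, -0.001], [-0.005, -0.0, -1.0]]
ft_force: [-8.4, 1.5, 22.3]
grip_width: 0.0513
gripper_force: 47.7
```

```bash
python3 eye.py w21 60 200 | head -2
```

```text
n 5006 tilt -0.0 roll -0.03 z at a=0 rel rep. TCP 5.4 a range [-108.   -40.4] b [-28.9  28.9]
jig TCP [12.9  0. ] 0.0587 yaw rel -0.03 grip 0.0513 47.7 [-8.4  1.5 22.3]
```

>>> {"op": "servo_tool", "data": {
  "steps": [
    {"tx": -0.05, "ty": 0.01, "tz": 0.05, "yaw": 0, "claw": 5.2},
    {"tx": 0, "ty": 0, "tz": 0, "yaw": 0, "claw": 6},
    {"tx": 0, "ty": 0, "tz": 0, "yaw": 0, "claw": 8},
    {"tx": 0, "ty": 0, "tz": 0, "yaw": 0, "claw": 8.5},
    {"tx": 0, "ty": 0, "tz": 0, "yaw": 0, "claw": 8.5},
    {"tx": 0, "ty": 0, "tz": 0.5, "yaw": 0, "claw": 8.5},
    {"tx": 0, "ty": 0, "tz": 1.5, "yaw": 0, "claw": 8.5},
    {"tx": 0, "ty": 0, "tz": 2.5, "yaw": 0, "claw": 8.5},
    {"tx": 0, "ty": 0, "tz": 2.5, "yaw": 0, "claw": 8.5},
    {"tx": 0, "ty": 0, "tz": 2.5, "yaw": 0, "claw": 8.5},
    {"tx": 0, "ty": 0, "tz": 0, "yaw": 0, "claw": 8.5},
    {"tx": 0, "ty": 0, "tz": 0, "yaw": 0, "claw": 8.5}
  ]
}}

```text
time_s: 28.1
position: [0.5706, 0.0021, 0.1513]
tool_rot: [[-0.978, 0.209, 0.001], [0.209, 0.978, -0.0], [-0.001, -0.0, -1.0]]
ft_force: [-1.3, 0.2, 0.4]
grip_width: 0.0851
gripper_force: 0.0
```

Run:
```python
from plate import *
im,W,m=look('w22'); J=(W[...,:2]-O)@R.T*1000; Z=W[...,2]*1000
s=(abs(Z-65)<4)&(abs(J[...,1])<40)&(J[...,0]>-110)&(J[...,0]<130)&~((abs(J[...,0]-10)<12))
hsv=cv2.cvtColor(im,cv2.COLOR_RGB2HSV); s&=hsv[...,1]<80
q=J[s]; print(len(q),np.percentile(q,[.3,50,99.7],axis=0).round(1))
c=np.linalg.lstsq(np.c_[q,np.ones(len(q))],Z[s],rcond=None)[0]; print('plane',c)
sp=np.load('/tmp/w4.npz',allow_pickle=True) # hole pos. in plate from free end
W4=sp['W'];i4=sp['im'];h4=cv2.cvtColor(i4,cv2.COLOR_RGB2HSV)
k=(h4[270:293,268:291,1]>90).astype(np.uint8); M=cv2.moments(k,True); u,v=M['m10']/M['m00']+268,M['m01']/M['m00']+270
print('hole px',u,v,M['m00'],W4[int(v)-12,int(u)],W4[int(v),int(u)])
i,d,mt=grab('top'); cv2.imwrite('pics/t22.png',np.hstack([cv2.resize(i[130:260,220:320][...,::-1],None,fx=3.5,fy=3.5),cv2.resize(im[...,::-1],None,fx=.8,fy=.8)[:336]] if 0 else cv2.resize(i[130:260,220:400][...,::-1],None,fx=4,fy=4)))
```

```text
14620 [[-9.530e+01 -3.670e+01]
 [-8.100e+00 -1.000e-01]
 [ 1.041e+02  3.480e+01]]
plane [-2.08034362e-04 -8.36081534e-04  6.41187968e+01]
hole px 278.9148936170213 279.2411347517731 141.0 [0.60104546 0.30117008 0.0038556 ] [ 0.61493298  0.3006017  -0.00119953]
```

View pics/w22.png

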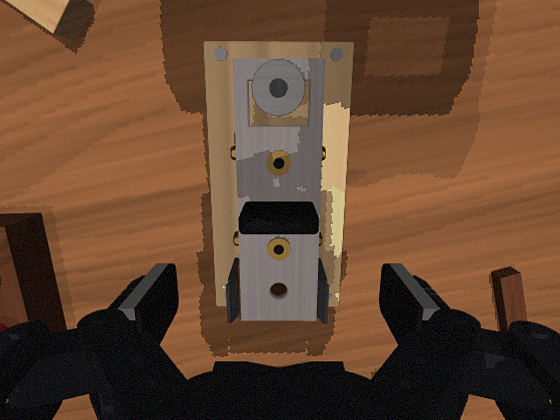

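>>> {"op": "servo_tool", "data": {
  "steps": [
    {"tx": 0.2, "ty": -1, "tz": 0.5, "yaw": 0.1, "claw": 8.5},
    {"tx": 0.5, "ty": -2, "tz": 0.5, "yaw": 0.1, "claw": 8.5},
    {"tx": 0.6, "ty": -2.6, "tz": 0, "yaw": 0.1, "claw": 8.5},
    {"tx": 0.6, "ty": -2.6, "tz": 0, "yaw": 0.1, "claw": 8.5},
    {"tx": 0.6, "ty": -2.6, "tz": 0, "yaw": 0.1, "claw": 8.5},
    {"tx": 0.6, "ty": -2.6, "tz": 0, "yaw": 0.1, "claw": 8.5},
    {"tx": 0.6, "ty": -2.6, "tz": 0, "yaw": 0.1, "claw": 8.5},
    {"tx": 0.6, "ty": -2.6, "tz": 0, "yaw": 0.1, "claw": 8.5},
    {"tx": 0.6, "ty": -2.6, "tz": 0, "yaw": 0.1, "claw": 8.5},
    {"tx": 0.6, "ty": -2.6, "tz": 0, "yaw": 0.1, "claw": 8.5},
    {"tx": 0.6, "ty": -2, "tz": 0, "yaw": 0.1, "claw": 8.5},
    {"tx": 0.3, "ty": -1.3, "tz": 0, "yaw": 0.1, "claw": 8.5},
    {"tx": 0, "ty": 0, "tz": 0, "yaw": 0, "claw": 8.5},
    {"tx": 0, "ty": 0, "tz": 0, "yaw": 0, "claw": 8.5},
    {"tx": 0, "ty": 0, "tz": 0, "yaw": 0, "claw": 8.5}
  ]
}}

```text
time_s: 29.7
position: [0.6345, -0.2679, 0.1613]
tool_rot: [[-0.982, 0.187, -0.0], [0.187, 0.982, 0.0], [0.0, 0.0, -1.0]]
ft_force: [-0.6, -0.2, -0.3]
grip_width: 0.0849
gripper_force: 0.0
```

Run:
```python
from plate import *
z=np.load('/tmp/w22.npz',allow_pickle=True); im=z['im']; m=z['m'].item(); g=im.max(-1)
k=np.zeros(g.shape,bool); k[278:302,264:294]=g[278:302,264:294]<75
print(k.sum()); blob(k,m,.065,'hole')
n=np.zeros(g.shape,bool); hsv=cv2.cvtColor(im,cv2.COLOR_RGB2HSV)
k2=np.zeros(g.shape,bool); k2[278:302,264:294]=hsv[278:302,264:294,1]>60; blob(k2,m,.065,'hole sat')
o=env.observe(); print(o['position'])
im,W,m=look('w23'); hsv=cv2.cvtColor(im,cv2.COLOR_RGB2HSV); Z=W[...,2]*1000
near=np.hypot(W[...,0]-.635,W[...,1]+.27)<.05
red=near&((hsv[...,0]<6)|(hsv[...,0]>174))&(hsv[...,1]>180)&(hsv[...,2]>50)
blob(red&(Z>84),m,.089,'knob'); blob(red,m,.089,'red')
q=W[red&(Z>84)]; print(np.median(q,0),len(q))
```

```text
198
hole [634.2 -11.7  12.8  12.4  78. ] n 198 edge [270 283] [286 297]
hole sat [633.4 -11.1  12.   10.6  78. ] n 161 edge [271 283] [286 295]
[ 0.63450932 -0.2678796   0.16126742]
knob [ 632.8 -270.3   23.5   23.6   79.2] n 853 edge [258 199] [291 231]
red [ 629.3 -269.6   23.5   30.7   79.2] n 1104 edge [258 189] [291 231]
[ 0.63322464 -0.27013683  0.08764512] 853
```

>>> {"op": "servo_tool", "data": {
  "steps": [
    {"tx": -0.1, "ty": -0.23, "tz": -1, "yaw": 0, "claw": 8.5},
    {"tx": 0, "ty": 0, "tz": -2.5, "yaw": 0, "claw": 8.5},
    {"tx": 0, "ty": 0, "tz": -2.5, "yaw": 0, "claw": 8.5},
    {"tx": 0, "ty": 0, "tz": -2.5, "yaw": 0, "claw": 8.5},
    {"tx": 0, "ty": 0, "tz": -2, "yaw": 0, "claw": 8.5},
    {"tx": 0, "ty": 0, "tz": -1.2, "yaw": 0, "claw": 7},
    {"tx": 0, "ty": 0, "tz": -0.5, "yaw": 0, "claw": 5},
    {"tx": 0, "ty": 0, "tz": 0, "yaw": 0, "claw": 3},
    {"tx": 0, "ty": 0, "tz": 0, "yaw": 0, "claw": 1.8},
    {"tx": 0, "ty": 0, "tz": 0, "yaw": 0, "claw": 1.8},
    {"tx": 0, "ty": 0, "tz": 0, "yaw": 0, "claw": 1.8},
    {"tx": 0, "ty": 0, "tz": 0, "yaw": 0, "claw": 1.8},
    {"tx": 0, "ty": 0, "tz": 0, "yaw": 0, "claw": 1.8}
  ],
  "newtons": 60
}}

```text
time_s: 31.05
position: [0.6341, -0.2714, 0.0404]
tool_rot: [[-0.982, 0.188, 0.002], [0.188, 0.982, -0.001], [-0.002, -0.001, -1.0]]
ft_force: [-0.1, 0.8, 5.9]
grip_width: 0.0231
gripper_force: 59.2
```

>>> {"op": "servo_tool", "data": {
  "steps": [
    {"tx": 0, "ty": 0, "tz": 0.5, "yaw": 0, "claw": 1.8},
    {"tx": 0, "ty": 0, "tz": 1.5, "yaw": 0, "claw": 1.8},
    {"tx": 0, "ty": 0, "tz": 2.2, "yaw": 0, "claw": 1.8},
    {"tx": 0, "ty": 0, "tz": 2.2, "yaw": 0, "claw": 1.8},
    {"tx": 0, "ty": 0.5, "tz": 1.5, "yaw": 0, "claw": 1.8},
    {"tx": -0.1, "ty": 1.5, "tz": 0.7, "yaw": -0.1, "claw": 1.8},
    {"tx": -0.1, "ty": 2.5, "tz": 0, "yaw": -0.1, "claw": 1.8},
    {"tx": -0.1, "ty": 2.5, "tz": 0, "yaw": -0.1, "claw": 1.8},
    {"tx": -0.1, "ty": 2.5, "tz": 0, "yaw": -0.1, "claw": 1.8},
    {"tx": -0.1, "ty": 2.5, "tz": 0, "yaw": -0.1, "claw": 1.8},
    {"tx": -0.1, "ty": 2.5, "tz": 0, "yaw": -0.1, "claw": 1.8},
    {"tx": -0.1, "ty": 2.5, "tz": 0, "yaw": -0.1, "claw": 1.8},
    {"tx": -0.1, "ty": 2.5, "tz": 0, "yaw": -0.1, "claw": 1.8},
    {"tx": -0.1, "ty": 2.5, "tz": 0, "yaw": -0.1, "claw": 1.8},
    {"tx": -0.1, "ty": 1.9, "tz": 0, "yaw": -0.1, "claw": 1.8},
    {"tx": 0, "ty": 0.8, "tz": 0, "yaw": -0.1, "claw": 1.8},
    {"tx": 0, "ty": 0, "tz": 0, "yaw": 0, "claw": 1.8},
    {"tx": 0, "ty": 0, "tz": 0, "yaw": 0, "claw": 1.8},
    {"tx": 0, "ty": 0, "tz": 0, "yaw": 0, "claw": 1.8}
  ]
}}

```text
time_s: 32.95
position: [0.6236, -0.0251, 0.1249]
tool_rot: [[-0.978, 0.208, -0.0], [0.208, 0.978, -0.0], [0.0, -0.0, -1.0]]
ft_force: [0.0, 0.8, -0.9]
grip_width: 0.0231
gripper_force: 59.1
```

Run:
```python
from plate import *
o=env.observe(); p=o['position']; print(p,(R@(p[:2]-O)*1000).round(1),o['grip_width'],o['ft_force'])
# pin axis from side view: red knob + shank pixels
i,d,m=grab('side'); W=cloud(d,m); hsv=cv2.cvtColor(i,cv2.COLOR_RGB2HSV)
near=np.hypot(W[...,0]-p[0],W[...,1]-p[1])<.04
Jz=W[...,2]*1000
red=near&((hsv[...,0]<6)|(hsv[...,0]>174))&(hsv[...,1]>150)&(Jz>100)
print('red z',np.percentile(Jz[red],[2,98]) if red.any() else None, red.sum())
sh=near&(Jz>80)&(Jz<128)&~red; v,u=np.nonzero(red); print('red px',u.mean(),v.mean(),u.min(),u.max(),v.max())
v,u=np.nonzero(sh); print('shank px',[(r,u[v==r].mean().round(1),len(u[v==r])) for r in np.unique(v)], Jz[sh].min() if sh.any() else None)
im,W,m=look('w24'); hsv=cv2.cvtColor(im,cv2.COLOR_RGB2HSV); Z=W[...,2]*1000
near=np.hypot(W[...,0]-p[0],W[...,1]-p[1])<.03
red=near&((hsv[...,0]<6)|(hsv[...,0]>174))&(hsv[...,1]>150)&(hsv[...,2]>40); print(red.sum())
if red.sum()>30:
    v,u=np.nonzero(red); print(u.min(),u.max(),v.min(),v.max(),np.percentile(Z[red],[5,95]))
    q=W[red]; print(np.percentile(q,[3,50,97],axis=0))
```

```text
[ 0.62357636 -0.02506605  0.12493383] [ 68.7 -15.5] 0.023074139750817003 [ 0.00568084  0.78178388 -0.85230759]
red z [133.44404252 173.63033397] 39
red px 297.46153846153845 179.25641025641025 296 299 188
shank px [(np.int64(190), np.float64(300.0), 5), (np.int64(191), np.float64(300.0), 5), (np.int64(192), np.float64(300.0), 5), (np.int64(193), np.float64(300.0), 5), (np.int64(194), np.float64(299.5), 4), (np.int64(195), np.float64(299.5), 4), (np.int64(196), np.float64(300.0), 3), (np.int64(197), np.float64(300.0), 1)] 96.1288995402212
4662
248 309 186 331 [137.60223198 173.40750712]
[[ 0.61154692 -0.03463147  0.1347824 ]
 [ 0.61723827 -0.02381046  0.1712314 ]
 [ 0.63185086 -0.0138364   0.17356727]]
```

>>> {"op": "servo_tool", "data": {
  "steps": [
    {"tx": 0.02, "ty": 0.5, "tz": 0, "yaw": 0, "claw": 1.8},
    {"tx": 0.03, "ty": 0.72, "tz": 0, "yaw": 0, "claw": 1.8},
    {"tx": 0, "ty": 0.3, "tz": -0.5, "yaw": 0, "claw": 1.8},
    {"tx": 0, "ty": 0, "tz": -1, "yaw": 0, "claw": 1.8},
    {"tx": 0, "ty": 0, "tz": -1, "yaw": 0, "claw": 1.8},
    {"tx": 0, "ty": 0, "tz": -0.4, "yaw": 0, "claw": 1.8},
    {"tx": 0, "ty": 0, "tz": -0.2, "yaw": 0, "claw": 1.8},
    {"tx": 0, "ty": 0, "tz": 0, "yaw": 0, "claw": 1.8},
    {"tx": 0, "ty": 0, "tz": 0, "yaw": 0, "claw": 1.8}
  ]
}}

```text
time_s: 33.95
position: [0.6243, -0.0091, 0.0944]
tool_rot: [[-0.978, 0.207, 0.001], [0.207, 0.978, -0.0], [-0.001, 0.0, -1.0]]
ft_force: [-0.6, 0.9, 0.3]
grip_width: 0.0231
gripper_force: 59.1
```

>>> {"op": "servo_tool", "data": {
  "steps": [
    {"tx": -0.01, "ty": -0.06, "tz": -0.05, "yaw": 0, "claw": 1.8},
    {"tx": 0, "ty": 0, "tz": -0.05, "yaw": 0, "claw": 1.8},
    {"tx": 0, "ty": 0, "tz": -0.05, "yaw": 0, "claw": 1.8},
    {"tx": 0, "ty": 0, "tz": -0.05, "yaw": 0, "claw": 1.8},
    {"tx": 0, "ty": 0, "tz": 0, "yaw": 0, "claw": 1.8},
    {"tx": 0, "ty": 0, "tz": 0, "yaw": 0, "claw": 1.8}
  ]
}}

```text
time_s: 34.55
position: [0.624, -0.0096, 0.0923]
tool_rot: [[-0.978, 0.207, 0.0], [0.207, 0.978, -0.0], [-0.0, -0.0, -1.0]]
ft_force: [0.2, -0.5, 0.7]
grip_width: 0.0228
gripper_force: 59.2
```

Not touching firmly yet; a little lower, then slide.

>>> {"op": "servo_tool", "data": {
  "steps": [
    {"tx": 0, "ty": 0, "tz": -0.05, "yaw": 0, "claw": 1.8},
    {"tx": 0, "ty": 0, "tz": -0.05, "yaw": 0, "claw": 1.8},
    {"tx": 0, "ty": 0, "tz": 0, "yaw": 0, "claw": 1.8},
    {"tx": 0, "ty": 0, "tz": 0, "yaw": 0, "claw": 1.8}
  ]
}}

```text
time_s: 34.95
position: [0.6243, -0.0097, 0.092]
tool_rot: [[-0.978, 0.207, 0.001], [0.207, 0.978, -0.0], [-0.002, -0.0, -1.0]]
ft_force: [-1.6, -0.6, 6.3]
grip_width: 0.023
gripper_force: 59.9
```

>>> {"op": "servo_tool", "data": {
  "steps": [
    {"tx": 0.12, "ty": -0.03, "tz": 0, "yaw": 0, "claw": 1.8},
    {"tx": 0.12, "ty": -0.02, "tz": 0, "yaw": 0, "claw": 1.8},
    {"tx": 0.12, "ty": -0.03, "tz": 0, "yaw": 0, "claw": 1.8},
    {"tx": 0.12, "ty": -0.02, "tz": 0, "yaw": 0, "claw": 1.8},
    {"tx": 0.12, "ty": -0.03, "tz": 0, "yaw": 0, "claw": 1.8},
    {"tx": 0.12, "ty": -0.03, "tz": 0, "yaw": 0, "claw": 1.8},
    {"tx": 0, "ty": 0, "tz": 0, "yaw": 0, "claw": 1.8},
    {"tx": 0, "ty": 0, "tz": 0, "yaw": 0, "claw": 1.8}
  ]
}}

```text
time_s: 35.75
position: [0.6312, -0.0112, 0.0911]
tool_rot: [[-0.978, 0.207, 0.0], [0.207, 0.978, 0.0], [-0.0, 0.0, -1.0]]
ft_force: [0.5, -0.6, -0.3]
grip_width: 0.0232
gripper_force: 59.1
```

>>> {"op": "servo_tool", "data": {
  "steps": [
    {"tx": 0.1, "ty": -0.02, "tz": -0.1, "yaw": 0, "claw": 1.8},
    {"tx": 0.1, "ty": -0.02, "tz": -0.1, "yaw": 0, "claw": 1.8},
    {"tx": 0.05, "ty": -0.01, "tz": -0.1, "yaw": 0, "claw": 1.8},
    {"tx": 0, "ty": 0, "tz": -0.1, "yaw": 0, "claw": 1.8},
    {"tx": 0, "ty": 0, "tz": 0, "yaw": 0, "claw": 1.8},
    {"tx": 0, "ty": 0, "tz": 0, "yaw": 0, "claw": 1.8}
  ]
}}

```text
time_s: 36.35
position: [0.6337, -0.0117, 0.0871]
tool_rot: [[-0.978, 0.207, -0.0], [0.207, 0.978, -0.0], [0.0, -0.0, -1.0]]
ft_force: [0.2, -0.2, -1.6]
grip_width: 0.023
gripper_force: 59.1
```

>>> {"op": "servo_tool", "data": {
  "steps": [
    {"tx": 0.02, "ty": 0, "tz": -0.2, "yaw": 0, "claw": 1.8},
    {"tx": 0, "ty": 0, "tz": -0.3, "yaw": 0, "claw": 1.8},
    {"tx": 0, "ty": 0, "tz": -0.3, "yaw": 0, "claw": 1.8},
    {"tx": 0, "ty": 0, "tz": -0.2, "yaw": 0, "claw": 1.8},
    {"tx": 0, "ty": 0, "tz": 0, "yaw": 0, "claw": 1.8},
    {"tx": 0, "ty": 0, "tz": 0, "yaw": 0, "claw": 1.8}
  ]
}}

```text
time_s: 36.95
position: [0.634, -0.012, 0.0769]
tool_rot: [[-0.978, 0.207, 0.0], [0.207, 0.978, -0.0], [-0.0, -0.0, -1.0]]
ft_force: [2.6, -2.3, -3.1]
grip_width: 0.0231
gripper_force: 58.8
```

>>> {"op": "servo_tool", "data": {
  "steps": [
    {"tx": 0.03, "ty": -0.03, "tz": -0.2, "yaw": 0, "claw": 1.8},
    {"tx": 0, "ty": 0, "tz": -0.3, "yaw": 0, "claw": 1.8},
    {"tx": 0, "ty": 0, "tz": -0.3, "yaw": 0, "claw": 1.8},
    {"tx": 0, "ty": 0, "tz": -0.3, "yaw": 0, "claw": 1.8},
    {"tx": 0, "ty": 0, "tz": -0.2, "yaw": 0, "claw": 1.8},
    {"tx": 0, "ty": 0, "tz": -0.1, "yaw": 0, "claw": 1.8},
    {"tx": 0, "ty": 0, "tz": 0, "yaw": 0, "claw": 1.8},
    {"tx": 0, "ty": 0, "tz": 0, "yaw": 0, "claw": 1.8}
  ]
}}

```text
time_s: 37.75
position: [0.6343, -0.0121, 0.0631]
tool_rot: [[-0.978, 0.207, 0.0], [0.207, 0.978, -0.0], [-0.0, -0.0, -1.0]]
ft_force: [2.4, -3.3, -0.6]
grip_width: 0.023
gripper_force: 59.0
```

>>> {"op": "servo_tool", "data": {
  "steps": [
    {"tx": 0.02, "ty": -0.03, "tz": -0.1, "yaw": 0, "claw": 1.8},
    {"tx": 0, "ty": 0, "tz": -0.1, "yaw": 0, "claw": 1.8},
    {"tx": 0, "ty": 0, "tz": -0.1, "yaw": 0, "claw": 1.8},
    {"tx": 0, "ty": 0, "tz": -0.05, "yaw": 0, "claw": 1.8},
    {"tx": 0, "ty": 0, "tz": 0, "yaw": 0, "claw": 1.8},
    {"tx": 0, "ty": 0, "tz": 0, "yaw": 0, "claw": 1.8}
  ]
}}

```text
time_s: 38.35
position: [0.6346, -0.0122, 0.0603]
tool_rot: [[-0.978, 0.207, 0.001], [0.207, 0.978, -0.0], [-0.001, 0.0, -1.0]]
ft_force: [1.4, -1.2, 5.8]
grip_width: 0.0231
gripper_force: 59.7
```

>>> {"op": "servo_tool", "data": {
  "steps": [
    {"tx": 0, "ty": 0, "tz": -0.08, "yaw": 0, "claw": 1.8},
    {"tx": 0, "ty": 0, "tz": 0, "yaw": 0, "claw": 1.8},
    {"tx": 0, "ty": 0, "tz": 0.08, "yaw": 0, "claw": 1.8},
    {"tx": 0, "ty": 0, "tz": 0, "yaw": 0, "claw": 3.2},
    {"tx": 0, "ty": 0, "tz": 0, "yaw": 0, "claw": 3.4},
    {"tx": 0, "ty": 0, "tz": 0, "yaw": 0, "claw": 3.4},
    {"tx": 0, "ty": 0, "tz": 0.5, "yaw": 0, "claw": 3.4},
    {"tx": 0, "ty": 0, "tz": 1.5, "yaw": 0, "claw": 3.4},
    {"tx": 0, "ty": 0, "tz": 2.5, "yaw": 0, "claw": 3.6},
    {"tx": 0, "ty": 0, "tz": 2.5, "yaw": 0, "claw": 5},
    {"tx": 0, "ty": 0, "tz": 2.5, "yaw": 0, "claw": 8},
    {"tx": 0, "ty": 0, "tz": 1, "yaw": 0, "claw": 8.5},
    {"tx": 0, "ty": 0, "tz": 0, "yaw": 0, "claw": 8.5},
    {"tx": 0, "ty": 0, "tz": 0, "yaw": 0, "claw": 8.5}
  ]
}}

```text
time_s: 39.75
position: [0.6339, -0.0122, 0.1634]
tool_rot: [[-0.978, 0.207, -0.002], [0.207, 0.978, 0.0], [0.002, 0.0, -1.0]]
ft_force: [-0.0, 0.3, 0.1]
grip_width: 0.085
gripper_force: 0.0
```

Run:
```python
from plate import *
o=env.observe(); p=o['position']; print(p,o['ft_force'])
im,W,m=look('w25'); J=(W[...,:2]-O)@R.T*1000; Z=W[...,2]*1000; hsv=cv2.cvtColor(im,cv2.COLOR_RGB2HSV)
s=(abs(Z-65)<4)&(abs(J[...,1])<32)&(J[...,0]>-110)&(J[...,0]<130)&(abs(J[...,0]-10)>12)&(hsv[...,1]<80)
print('plate x',np.percentile(J[s][:,0],[.3,99.7]), 'plane',np.linalg.lstsq(np.c_[J[s],np.ones(s.sum())],Z[s],rcond=None)[0])
red=((hsv[...,0]<6)|(hsv[...,0]>174))&(hsv[...,1]>150)&(np.hypot(J[...,0]-76,J[...,1])<30)
print('knob z',np.nanpercentile(Z[red],[2,50,98]),red.sum(), 'xy',np.nanmedian(J[red&(Z>104)],0))
i,d,m=grab('side'); cv2.imwrite('pics/end.png',np.hstack([im[...,::-1],cv2.resize(i[190:260,215:315][...,::-1],(240,420))]))
```

```text
[ 0.63389964 -0.01219066  0.16344205] [-0.04604229  0.29252367  0.14814347]
plate x [-68.26062822 104.04025943] plane [-8.21386018e-04 -6.44384034e-04  6.41594525e+01]
knob z [ 72.06284331 107.50452983 276.03975577] 1503 xy [73.50359951 -0.27649109]
```

View pics/end.png

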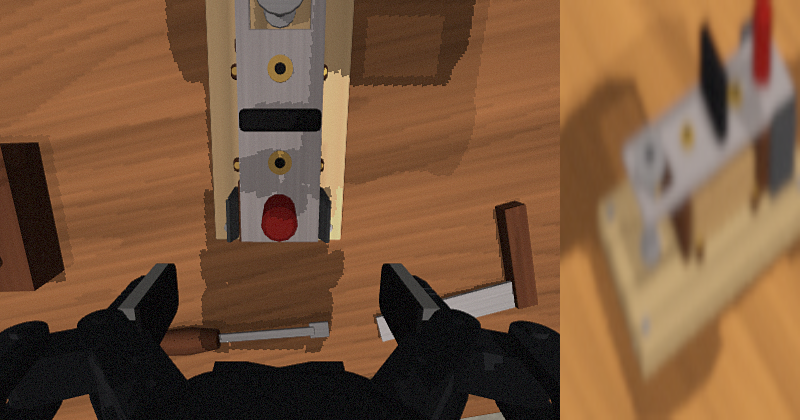

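The picture shows the plate level between the ears, with its lip under the stud head. The pin's knob sits flush on the plate at (280, 217).

```bash
python3 -c "
from rig import env
print(env.close_job())"
```

```text
the job is handed in; nothing more can be done
None
```

The job is handed in, at about 40 s of the 72 s allowed: the blank is in the nest, the plate sits level and hooked under the stud head, and the pin is fully home with its knob on the plate. No verdict came back from the judge.

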